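# Set the open tray of injector parts under the microscope and lock it with the lever nut

### The arm

A 7-joint arm with a two-finger parallel gripper is mounted at the origin on a cart in front of the work surface, level with it; the furniture and walls round the work are solid. World frame = base frame: x ahead of the robot, y to its left, z up, the work surface at z = 0. Lengths are in m, angles in rad, forces in N, time in s.
With the tool pointing down it reaches from about 0.4 to 0.85 m from the base axis. Payload 4.5 kg.
Tool frame: the origin (TCP) lies between the finger pads, 19 mm behind the fingertips; this is the grasp point; z points along the fingers, y is the line along which they close (so a half turn about z gives the same grasp; the last joint's range is limited). The gripper opens to 88 mm and grips with 3 to 60 N. Pads are 18 mm wide; open, the fingers measure 123 mm over their backs; the gripper's body (75 mm by 187 mm) begins 45 mm behind the grasp point.
Start: joints at [1.274, 0.689, -0.195, 1.565, 0.157, 0.902, -0.215], TCP at [0.203, -0.591, 0.257] pointing down, gripper open.
Joint ranges: [-3.01, 3.01], [-0.46, 2.08], [-1.47, 1.51], [0.13, 2.56], [-1, 4.14], [0.04, 2.09], [-2.66, 2.66]. Speed limits (rad/s): [2.57, 2.57, 3.14, 3.14, 3.14, 3.14, 3.14].

### API

Orientations are given as a unit quaternion [x, y, z, w].
In Python, from plant import r, optics gives the robot as it stands.
- The arm moves only by the tool servo_tool, never from a script. Its arguments are lists of equal length, an entry for each row: "translation": the shift along the tool's x, y, z in m, a list of three; "turn": the turn, a rotation vector about the tool's x, y, z in rad, a list of three. In form: {"translation": [[dx, dy, dz], ...], "turn": [[rx, ry, rz], ...]}. A call has 1 to 10 rows; each row shifts and turns the commanded pose from where the row before left it, along the tool's axes as they then stand; what a row does not reach is not made up. A row lasts 1/8 s, in which the tool goes at most 62.5 mm and 10.7 degrees, less where a joint would pass 70% of its speed; a pose out of reach is approached as far as the arm can. A call is refused whole if a number of a shift passes 0.0625 or a number of a turn 0.188, either way. A call with a gripper value outside its range is refused whole. "grip" is the opening, from 0 (shut) to 1 (fully open), set as the call begins (left out, the last holds). The fingers move at their own pace and stop on an object; "grip_force" is the grip in N (left out, the last holds). Time passes only in rows, so rows that do not move let the fingers close. It gives the time, the measured TCP pose, the force, the opening and the grip force at its end, in the units of the state.
- r.get_state(): the state, without advancing time (a new reading comes with each control period).
- optics.snapshot(name): name is "side" or "top" or "wrist"; returns a dict with "img" (480x640x3 uint8, red, green, blue), "z_map" (480x640 float32, m along the optical axis (not along the pixel's ray), 0 where there is no reading), "mtx" (3x3 intrinsics, pixels), "k1" (the pictures are not rectified: a ray, as slopes to the right and down, at radius r is drawn at 1 + k1 r^2 times it, then the intrinsics apply), "R" (3x3) and "t" (3): a world point X has camera coordinates R X + t. Camera axes: x right, y down, z forward; pixel columns grow to the right and rows downward; lengths in m; the calibration is good to about 2 mm. A picture is of the moment at which its call begins.
- r.finish_job(): hands the job in; it is judged then, once.
The state is a dict: "clock": time; "q": joint angles; "qd": joint speeds; "joint_torque": joint torques, N m; "tool_pos": TCP position; "eef_rot": TCP orientation; "contact_force": force on the tool from outside, world axes, zero at the start; "moment": the same for the moment, N m; "opening": opening from 0.0 (shut) to 1.0 (fully open); "finger_force": force on a finger pad.
Only numpy, scipy, OpenCV 4.12 (cv2) and the standard library are available. Lean on these libraries where they do the work, as an engineer would, in place of code of your own. Each camera call takes 0.05 s, during which the arm holds its last target. There are 200 camera calls.

### The job

Carry the open tray of loose injector parts, level and without losing any, onto the base plate under the microscope head: back edge against the fence, slid along it until the slot in its ear stops at the stud. With the lever upright, turn the lever nut clockwise until its foot is snug on the ear, then fold the lever fully down to lock the tray and let go. Do not knock the microscope head, and leave the caliper, the micrometer and the injector on the bench alone.

Things in the scene. Friction and masses are not known exactly. Their poses are not given: they have to be found in the camera images.
- tray: Shallow open aluminium tray, 110 (x) x 150 (y) mm, rim 15 mm high, 0.36 kg, with five loose parts in it. Origin: centre of its underside; z up. It starts on the bench (z = 0). Handle at its -x side, a slotted ear at its -y side.
- tray_handle (a point): Point on the tray's handle, at (-82, 0, 26) mm of the tray's frame, axes as the tray's. The handle is a black upright plate, 10 mm thick along y, x -105 to -55 mm, z 10 to 38 mm. Its flat faces look to +-y, so fingers closing along y hold it at any pitch of the tool.
- tray_slot (a point): Point of the tray at (-20, -115, 0) mm of its frame, on the stud's axis when the tray is home. The ear here is a plate 5 mm thick, 40 mm wide along x, ending at y = -131 mm in two rounded prongs; the slot between them is 13 mm wide, open to -y, its flat end at y = -111 mm.
- stage: Fixed grey base plate of the microscope, 15 mm thick, x -75 to +122, y -152 to +110 mm in its frame. Origin on the bench under the lens; z up, x towards the column (30 mm round, at x = +95 mm). A steel fence 12 mm high stands on it, front face at x = +55 mm, y -93 to +97 mm. At home the tray's frame stands 15 mm above this one, axes parallel.
- microscope_head: White head, fixed, frame of the stage. Housing 50 mm wide (y), from x = -70 mm back to the column, 155 to 201 mm above the bench, camera on it to 243 mm; lens (23 mm radius) down to 128 mm. Over the handle of a tray at home: a tool pointing straight down strikes it; pick the tray up with the tool leaned back 25 to 45 degrees, fingers pointing forward and down.
- stud (a point): Foot of the steel stud on the base plate's top, at (-20, -115, 15) mm of the stage's frame. 8 mm thick, 36 mm high, fixed, vertical; the lever nut rides on it.
- clamp_nut (a joint): Turn of the lever nut on the stud, rad, 0 to 2.6, grows clockwise from above (tightening); starts at 0.35 to 1.0. Sinks 2.4 mm per rad; at 0 its foot is 9 mm above the plate, 4 mm above the ear of a tray at home. Turns with 0.03 N m; from about 1.65 the foot presses the ear and the moment climbs, to over 0.12 N m some 0.2 rad on. Stays where left.
- clamp_lever (a joint): Fold of the nut's lever, rad: 0 = upright, 1.5 = fully folded (flat). Stiff pivot (0.06 N m), stays where it is left. Folding works a cam that pushes the foot down 0.9 mm more.
- lever_grip (a point): Middle of the lever's black grip, 14 (x) x 12 (y) x 30 mm, 43 mm from the pivot. x along the pivot pin, z along the lever away from the pivot: it folds towards its -y. The pivot lies on the stud's axis, 45.5 mm above the bench with the nut at 0. Clamp the grip along its x to turn the nut.
- clamp_foot: Round steel foot of the lever nut, 28 mm wide, 4 mm thick, turning with the nut; origin: centre of its underside.
- filter_sleeve: Loose in the tray: brass-yellow ribbed sleeve, 32 mm wide, 34 mm high, 60 g; origin under its centre.
- locking_ring: Loose in the tray: black ring, 36 mm wide, 12 mm high, 40 g; origin under its centre.
- spacer: Loose in the tray: steel disc, 19 mm wide, 7 mm high; origin under its centre.
- nozzle_nut: Loose in the tray: dark stepped steel nut standing upright, 22 mm wide, 22 mm high; origin under its centre.
- pin: Loose in the tray: steel pin, 8 mm thick, 30 mm long, lying along its own y; it rolls. Origin on its underside.
- caliper: Bystander: slide caliper lying on the bench to the right, 225 mm long.
- micrometer: Bystander: micrometer lying at the front right, 134 mm long.
- injector_a: Bystander: injector lying on the bench to the left, 154 mm long.

How it is judged:
On the way, in this order (a step that is already met when the one before it is completed fails the run):
1. the tray sits home on the base plate: back edge at the fence, slot stopped at the stud (within 3 mm, square within 0.04 rad), foot not yet pressing it (horizontal distance between tray_slot and stud below 0.003 m and angle between the x axis of tray and the x axis of stage, either way round below 0.04 rad and z of tray in the frame of stage below 0.017 m and contact force between clamp_foot and tray below 1 N), for 0.2 s.
2. the lever nut is snug: with the lever still upright (under 0.4 rad) its foot presses the ear with over 3 N, tray still home (horizontal distance between tray_slot and stud below 0.003 m and angle between the x axis of tray and the x axis of stage, either way round below 0.04 rad and z of tray in the frame of stage below 0.017 m and contact force between clamp_foot and tray above 3 N and value of joint clamp_lever below 0.4 rad), for 0.2 s.
At the end, for the whole second after the job is handed in: The tray lies home on the base plate (slot point within 3 mm of the stud, square to the stage within 0.04 rad, flat on the plate within 2 mm), the lever is folded past 1.35 rad, the foot presses the ear with over 6 N, all five parts lie inside the tray, and everything is at rest and released (horizontal distance between tray_slot and stud below 0.003 m and angle between the x axis of tray and the x axis of stage, either way round below 0.04 rad and z of tray in the frame of stage below 0.017 m and contact force between clamp_foot and tray above 6 N and value of joint clamp_lever above 1.35 rad and linear speed of tray below 0.02 m/s and not (x of filter_sleeve in the frame of tray above 0.055 m or x of filter_sleeve in the frame of tray below -0.055 m or y of filter_sleeve in the frame of tray above 0.075 m or y of filter_sleeve in the frame of tray below -0.075 m or z of filter_sleeve in the frame of tray above 0.035 m or z of filter_sleeve in the frame of tray below -0.005 m) and not (x of locking_ring in the frame of tray above 0.055 m or x of locking_ring in the frame of tray below -0.055 m or y of locking_ring in the frame of tray above 0.075 m or y of locking_ring in the frame of tray below -0.075 m or z of locking_ring in the frame of tray above 0.035 m or z of locking_ring in the frame of tray below -0.005 m) and not (x of spacer in the frame of tray above 0.055 m or x of spacer in the frame of tray below -0.055 m or y of spacer in the frame of tray above 0.075 m or y of spacer in the frame of tray below -0.075 m or z of spacer in the frame of tray above 0.035 m or z of spacer in the frame of tray below -0.005 m) and not (x of nozzle_nut in the frame of tray above 0.055 m or x of nozzle_nut in the frame of tray below -0.055 m or y of nozzle_nut in the frame of tray above 0.075 m or y of nozzle_nut in the frame of tray below -0.075 m or z of nozzle_nut in the frame of tray above 0.035 m or z of nozzle_nut in the frame of tray below -0.005 m) and not (x of pin in the frame of tray above 0.055 m or x of pin in the frame of tray below -0.055 m or y of pin in the frame of tray above 0.075 m or y of pin in the frame of tray below -0.075 m or z of pin in the frame of tray above 0.035 m or z of pin in the frame of tray below -0.005 m)); the robot touches nothing.
It fails at once if a part leaves the tray ((x of filter_sleeve in the frame of tray above 0.055 m or x of filter_sleeve in the frame of tray below -0.055 m or y of filter_sleeve in the frame of tray above 0.075 m or y of filter_sleeve in the frame of tray below -0.075 m or z of filter_sleeve in the frame of tray above 0.035 m or z of filter_sleeve in the frame of tray below -0.005 m) or (x of locking_ring in the frame of tray above 0.055 m or x of locking_ring in the frame of tray below -0.055 m or y of locking_ring in the frame of tray above 0.075 m or y of locking_ring in the frame of tray below -0.075 m or z of locking_ring in the frame of tray above 0.035 m or z of locking_ring in the frame of tray below -0.005 m) or (x of spacer in the frame of tray above 0.055 m or x of spacer in the frame of tray below -0.055 m or y of spacer in the frame of tray above 0.075 m or y of spacer in the frame of tray below -0.075 m or z of spacer in the frame of tray above 0.035 m or z of spacer in the frame of tray below -0.005 m) or (x of nozzle_nut in the frame of tray above 0.055 m or x of nozzle_nut in the frame of tray below -0.055 m or y of nozzle_nut in the frame of tray above 0.075 m or y of nozzle_nut in the frame of tray below -0.075 m or z of nozzle_nut in the frame of tray above 0.035 m or z of nozzle_nut in the frame of tray below -0.005 m) or (x of pin in the frame of tray above 0.055 m or x of pin in the frame of tray below -0.055 m or y of pin in the frame of tray above 0.075 m or y of pin in the frame of tray below -0.075 m or z of pin in the frame of tray above 0.035 m or z of pin in the frame of tray below -0.005 m)).
It fails at once if the tray is tipped by more than 0.26 rad (15 degrees) (angle between tray's own z axis and vertical above 0.26 rad).
It fails at once if the microscope head is struck by the robot (over 8 N) (contact force between any of the arm, the fingers and microscope_head above 8 N).
It fails at once if caliper, micrometer or injector is moved by more than 20 mm (distance of any of caliper, micrometer, injector_a from where it was at the start of the episode above 0.02 m).
It also fails if it takes over 67 s, if anything falls off the work surface, if the arm or the gripper's body presses on something with over 40 N, if the wrist force passes 120 N, or if a joint passes its speed limit or range.

## Working session

There is one attempt and no reset: what is moved stays moved. The work goes in short steps, Python scripts to look and compute and a tool call to move; the robot and the scene stay as the last step left them, time stands still between calls to the robot, and variables do not carry over. Pictures are saved under pics/ and viewed, at most 10 in all, crops included, and the job is handed in when it is done.

Besides the shell and the picture viewer there is one more tool, called after "Call:" as name(argument=value, ...), one argument or row to a line, values as JSON. servo_tool: Moves the arm, as the interface text tells. Its arguments: {"type":"object","properties":{"translation":{"type":"array"},"turn":{"type":"array"},"grip":{"type":"number"},"grip_force":{"type":"number"}},"required":["translation","turn"]}

```bash
ls; mkdir -p pics; cat > h.py <<'E'
import numpy as np, cv2
from plant import r, optics
from scipy.spatial.transform import Rotation as Ro
def snap(n,f=None):
    s=optics.snapshot(n)
    if f: cv2.imwrite('pics/'+f,s['img'][:,:,::-1])
    return s
def rays(s,uv):
    uv=np.atleast_2d(np.float64(uv)); K=s['mtx']; d=(uv-[K[0,2],K[1,2]])/[K[0,0],K[1,1]]
    p=d.copy()
    for _ in range(20): p=d/(1+s['k1']*(p**2).sum(1,keepdims=True))
    return np.c_[p,np.ones(len(p))]
def plane(s,uv,z):
    d=rays(s,uv)@s['R']; c=-s['R'].T@s['t']
    return c+d*((z-c[2])/d[:,2:])
def depthpts(s):
    v,u=np.mgrid[:480,:640]; z=s['z_map'].ravel()
    P=rays(s,np.c_[u.ravel(),v.ravel()])*z[:,None]
    return ((P-s['t'])@s['R']).reshape(480,640,3)
def proj(s,X):
    c=np.atleast_2d(X)@s['R'].T+s['t']; p=c[:,:2]/c[:,2:]
    p=p*(1+s['k1']*(p**2).sum(1,keepdims=True)); K=s['mtx']
    return p*[K[0,0],K[1,1]]+[K[0,2],K[1,2]]
E
python3 - <<'E'
from h import *
for n in ['side','top']:
    s=snap(n,n+'0.png'); print(n,s['mtx'].round(1).tolist(),s['k1'],(-s['R'].T@s['t']).round(3),s['R'][2].round(2))
st=r.get_state(); print(st)
E
```

```text
pics
side [[537.6, 0.0, 322.9], [0.0, 537.6, 239.6], [0.0, 0.0, 1.0]] -0.08755115804348217 [-0.074  0.556  1.187] [ 0.45 -0.39 -0.8 ]
top [[546.0, 0.0, 317.5], [0.0, 546.0, 242.8], [0.0, 0.0, 1.0]] -0.1036478942292396 [0.303 0.007 1.38 ] [ 0.17  0.02 -0.99]
{'clock': 0.1, 'q': array([ 1.27378824,  0.68991716, -0.1945028 ,  1.56623899,  0.15728916,
        0.90247646, -0.21508095]), 'qd': array([-0.00107896, -0.00154484, -0.00061259, -0.00510112, -0.0013002 ,
        0.00074889,  0.00020624]), 'joint_torque': array([-2.79386448e-03, -5.28490627e+01, -1.27157271e+00, -1.53836489e+01,
       -5.26022294e-02,  1.94949273e-03,  5.66447386e-05]), 'tool_pos': array([ 0.20278717, -0.59062344,  0.25667939]), 'eef_rot': array([ 9.86345384e-01,  1.64687893e-01, -1.93852085e-04, -8.02758092e-04]), 'contact_force': array([-0.65878866, -0.09569303, -0.29223896]), 'moment': array([ 0.02943453, -0.00781442, -0.02697199]), 'finger_force': 0.0, 'opening': 0.9960890463159255}
```

View pics/top0.png

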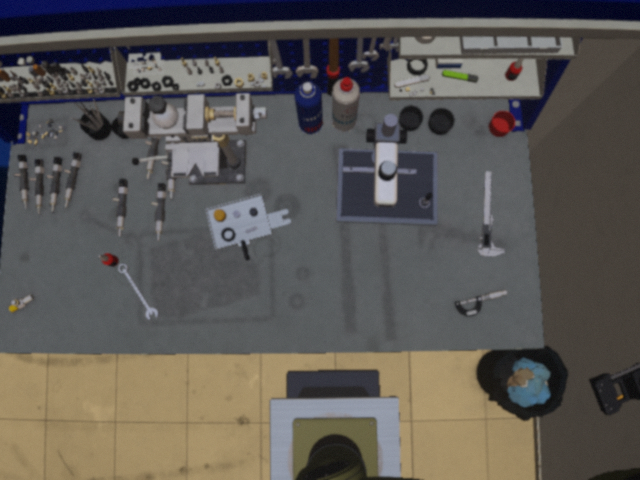

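View pics/side0.png

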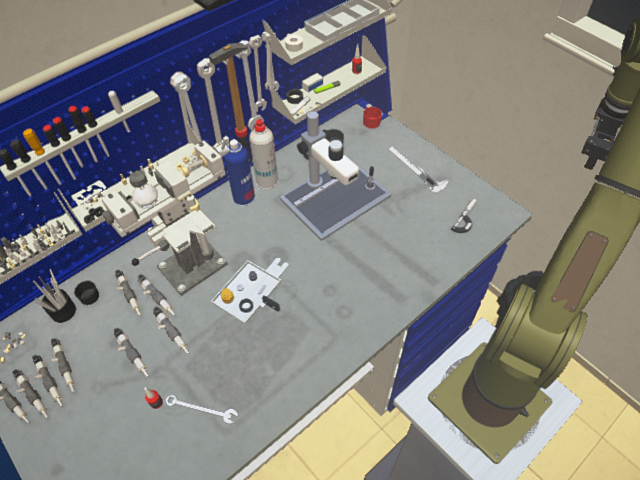

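```bash
python3 - <<'E'
from h import *
s=snap('top'); im=s['img']
a=cv2.resize(im[185:265,195:300],None,fx=5,fy=5,interpolation=cv2.INTER_CUBIC)
b=cv2.resize(im[140:230,330:442],None,fx=5,fy=5,interpolation=cv2.INTER_CUBIC)[:450]
c=np.zeros((450,525+20+0,3),np.uint8); c[:400,:525]=a
b=cv2.resize(b,(250*2-0,402))
o=np.zeros((600,800,3),np.uint8)
s2=snap('side'); i2=s2['img']
o[:304,:399]=cv2.resize(a,(399,304)); o[:304,400:]=cv2.resize(b,(400,304))[:, :400]
o[304:,:400]=cv2.resize(i2[255:325,205:295],(400,296),interpolation=cv2.INTER_CUBIC); o[304:,400:]=cv2.resize(i2[135:240,275:395],(400,296),interpolation=cv2.INTER_CUBIC)
cv2.imwrite('pics/crop1.png',o[:,:,::-1])
# tray rect
for n,S,(u0,v0,u1,v1) in [('top',s,(200,185,300,265)),('side',s2,(205,255,295,325))]:
    g=S['img'].astype(int)
    m=np.zeros((480,640),np.uint8); m[v0:v1,u0:u1]=(g[v0:v1,u0:u1].min(2)>150)
    print(n,m.sum())
    m=cv2.morphologyEx(m,cv2.MORPH_CLOSE,np.ones((9,9)))
    cs=max(cv2.findContours(m,0,2)[0],key=cv2.contourArea); 
    W=plane(S,cs[:,0],.012)[:,:2]
    # remove ear: opening
    m2=cv2.morphologyEx(m,cv2.MORPH_OPEN,np.ones((21,21)))
    c2=max(cv2.findContours(m2,0,2)[0],key=cv2.contourArea); W2=plane(S,c2[:,0],.015)[:,:2]
    print(cv2.minAreaRect(np.float32(W2*1000)),'full',cv2.minAreaRect(np.float32(W*1000)))
P=depthpts(s)
print('bench z',np.median(P[300:340,300:330,2]),'stage z',np.median(P[195:205,360:370,2]))
for nm,uv in dict(tl=(339,150),tr=(435,151),br=(435,222),bl=(337,221)).items(): print(nm,plane(s,uv,.015).round(3))
# depth map of stage: z heights grid
D=P[140:230,330:442]
m=((D[...,2]>.009)&(D[...,2]<.022)).astype(np.uint8)
m=cv2.morphologyEx(m,cv2.MORPH_OPEN,np.ones((3,3)))
cs=max(cv2.findContours(m,0,2)[0],key=cv2.contourArea)[:,0]+[330,140]
print('stage',cv2.minAreaRect(np.float32(plane(s,cs,.015)[:,:2]*1000)))
E
```

```text
top 45Traceback (most recent call last):
  File "<stdin>", line 22, in <module>
ValueError: max() iterable argument is empty
```

View pics/crop1.png

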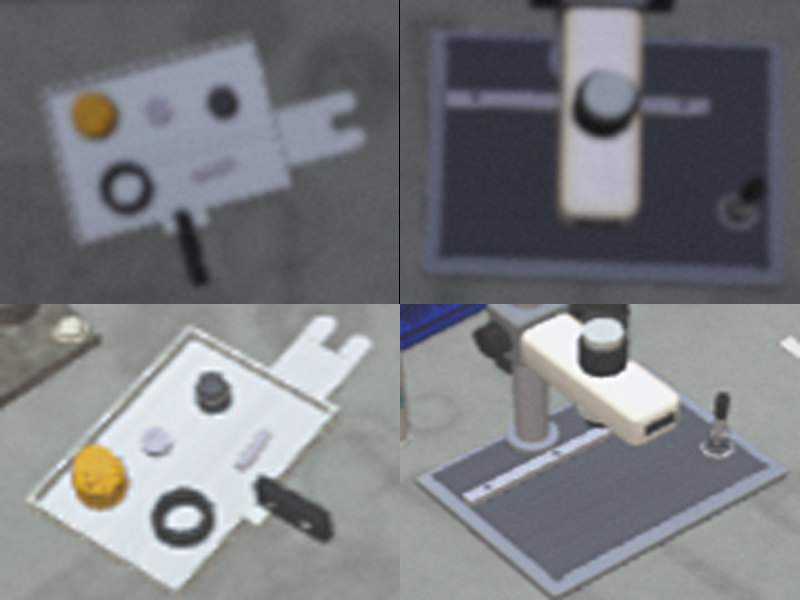

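```bash
python3 - <<'E'
from h import *
s=snap('top');s2=snap('side')
for n,S,(u0,v0,u1,v1) in [('top',s,(200,185,300,265)),('side',s2,(208,255,292,325))]:
    sub=S['img'][v0:v1,u0:u1]; g=cv2.cvtColor(sub,cv2.COLOR_RGB2GRAY)
    t,mm=cv2.threshold(g,0,1,cv2.THRESH_OTSU)
    m=np.zeros((480,640),np.uint8); m[v0:v1,u0:u1]=mm
    m=cv2.morphologyEx(m,cv2.MORPH_CLOSE,np.ones((9,9)))
    m2=cv2.morphologyEx(m,cv2.MORPH_OPEN,cv2.getStructuringElement(2,(23,23)))
    c2=max(cv2.findContours(m2,0,2)[0],key=cv2.contourArea); W2=plane(S,c2[:,0],.010)[:,:2]
    print(n,t,cv2.minAreaRect(np.float32(W2*1000)))
    # black handle
    hs=(S['img'].max(2)<70).astype(np.uint8); h=np.zeros_like(hs); h[v0:v1,u0:u1]=hs[v0:v1,u0:u1]
    for c in cv2.findContours(h,0,2)[0]:
        if cv2.contourArea(c)>12: print('  dark',cv2.minAreaRect(c), plane(S,c[:,0].mean(0),.03).round(3), cv2.minAreaRect(np.float32(plane(S,c[:,0],.036)[:,:2]*1000)))
P=depthpts(s);P2=depthpts(s2)
print('bench z',np.median(P[300:340,300:330,2]),'stage z',np.median(P[195:205,360:370,2]),np.median(P2[205:215,310:320,2]))
for S,Q,(u0,v0,u1,v1) in [(s,P,(330,140,442,230)),(s2,P2,(275,135,395,240))]:
    D=Q[v0:v1,u0:u1,2]
    m=(D>.0085).astype(np.uint8); m=cv2.morphologyEx(m,cv2.MORPH_OPEN,np.ones((3,3)))
    q=Q[v0:v1,u0:u1][(D>.009)&(D<.021)]
    print('stage depth', q[:,:2].min(0),q[:,:2].max(0),len(q),cv2.minAreaRect(np.float32(q[:,:2]*1000)))
    q=Q[v0:v1,u0:u1][(D>.05)&(D<.1)]; q=q[q[:,1]<-.2]; print('lever',len(q),np.median(q,0) if len(q) else 0)
for nm,uv in dict(tl=(341.5,150.5),tr=(435.5,153),br=(436,221),bl=(338.5,219.5),foot=(425,202)).items(): print(nm,plane(s,uv,.015).round(3))
E
```

```text
top 116.0 ((594.550048828125, 232.89276123046875), (113.3216552734375, 163.64686584472656), 15.1213960647583)
  dark ((244.8823699951172, 250.5294189453125), (19.887920379638672, 5.335783958435059), 75.96376037597656) [[0.514 0.217 0.03 ]] ((515.361328125, 217.70321655273438), (50.77775955200195, 13.388895034790039), 14.294143676757812)
  dark ((228.00003051757812, 234.50003051757812), (12.020814895629883, 10.60660171508789), 45.0) [[0.557 0.262 0.03 ]] ((556.987060546875, 260.94647216796875), (31.275379180908203, 26.686721801757812), 44.754783630371094)
  dark ((253.5, 211.5), (5.0, 5.0), 90.0) [[0.616 0.198 0.03 ]] ((615.0567626953125, 196.60926818847656), (13.204022407531738, 12.75328540802002), 0.36767691373825073)
side 182.0 ((598.7062377929688, 231.29464721679688), (112.24691009521484, 163.57737731933594), 17.34722900390625)
  dark ((270.7528381347656, 303.09552001953125), (19.609960556030273, 5.511989593505859), 32.00538635253906) [[0.513 0.221 0.03 ]] ((511.48297119140625, 221.93307495117188), (52.941158294677734, 14.51413345336914), 13.947392463684082)
bench z 0.000285303242975048 stage z 0.015650602518444037 0.015447851032133066
stage depth [ 0.57837728 -0.28065209] [ 0.7848826  -0.01223034] 5458 ((682.5645751953125, -145.8814697265625), (260.96490478515625, 197.1230926513672), 87.00450897216797)
lever 42 [ 0.63078621 -0.2336284   0.0781441 ]
stage depth [ 0.5358426  -0.40139006] [ 0.95501695 -0.00836728] 3707 ((721.1339721679688, -176.44821166992188), (368.027099609375, 414.0600280761719), 47.360836029052734)
lever 51 [ 0.6303956  -0.23406804  0.08065243]
tl [[ 0.779 -0.03   0.015]]
tr [[ 0.768 -0.276  0.015]]
br [[ 0.586 -0.268  0.015]]
bl [[ 0.595 -0.019  0.015]]
foot [[ 0.637 -0.242  0.015]]
```

```bash
cat >> h.py <<'E'
def Rt(yaw,a,roll=0):
    return Ro.from_euler('z',yaw)*Ro.from_matrix(np.array([[np.cos(a),0,np.sin(a)],[0,-1,0],[np.sin(a),0,-np.cos(a)]]).T)
def T(p,R):
    M=np.eye(4);M[:3,:3]=R.as_matrix();M[:3,3]=p;return M
def cur():
    s=r.get_state(); return T(s['tool_pos'],Ro.from_quat(s['eef_rot']))
def plan(A,B,n):
    """straight world line, constant turn"""
    D=np.linalg.inv(A)@B; w=Ro.from_matrix(D[:3,:3]).as_rotvec()/n
    d=(B[:3,3]-A[:3,3])/n; tr=[]
    for i in range(n):
        Ri=A[:3,:3]@Ro.from_rotvec(w*i).as_matrix(); tr.append((Ri.T@d).round(4).tolist())
    print('n',n,'tr',tr if np.linalg.norm(w)>.003 else tr[0],'w',w.round(4).tolist())
E
python3 - <<'E'
from h import *
C=cur(); A=T([.42,-.15,.25],Rt(.3,.2)); B=T([.43,.2,.15],Rt(.25,.6))
plan(C,A,12); plan(A,B,8)
E
```

```text
n 12 tr [[0.029, -0.0289, 0.0006], [0.029, -0.029, 0.0011], [0.0289, -0.029, 0.0016], [0.0288, -0.0291, 0.002], [0.0286, -0.0292, 0.0025], [0.0285, -0.0293, 0.003], [0.0284, -0.0293, 0.0034], [0.0283, -0.0294, 0.0039], [0.0281, -0.0295, 0.0044], [0.028, -0.0295, 0.0048], [0.0278, -0.0296, 0.0053], [0.0276, -0.0297, 0.0057]] w [-0.0003, 0.0167, 0.0026]
n 8 tr [[0.0114, -0.0414, 0.0151], [0.0104, -0.0415, 0.0155], [0.0093, -0.0416, 0.0159], [0.0083, -0.0417, 0.0162], [0.0072, -0.0418, 0.0165], [0.0061, -0.0419, 0.0167], [0.0051, -0.042, 0.0169], [0.004, -0.042, 0.017]] w [-0.0025, 0.05, 0.0058]
```

Call:
servo_tool(
  translation=[
    [0.035,-0.035,0.001],
    [0.035,-0.035,0.001],
    [0.035,-0.035,0.002],
    [0.034,-0.035,0.003],
    [0.034,-0.035,0.003],
    [0.034,-0.035,0.004],
    [0.034,-0.035,0.005],
    [0.034,-0.035,0.005],
    [0.034,-0.035,0.006],
    [0.033,-0.035,0.007],
  ],
  turn=[
    [0,0.02,0.003],
    [0,0.02,0.003],
    [0,0.02,0.003],
    [0,0.02,0.003],
    [0,0.02,0.003],
    [0,0.02,0.003],
    [0,0.02,0.003],
    [0,0.02,0.003],
    [0,0.02,0.003],
    [0,0.02,0.003],
  ],
  grip=1,
)

```text
clock: 1.55
tool_pos: [0.422, -0.1498, 0.2517]
eef_rot: [0.984, 0.149, 0.099, -0.016]
contact_force: [1.0, -0.4, -0.1]
opening: 1.001
finger_force: 0.0
```

Call:
servo_tool(
  translation=[
    [0.011,-0.041,0.015],
    [0.01,-0.041,0.015],
    [0.009,-0.042,0.016],
    [0.008,-0.042,0.016],
    [0.007,-0.042,0.016],
    [0.006,-0.042,0.017],
    [0.005,-0.042,0.017],
    [0.004,-0.042,0.017],
    [0,0,0],
    [0,0,0],
  ],
  turn=[
    [0,0.05,0.006],
    [0,0.05,0.006],
    [0,0.05,0.006],
    [0,0.05,0.006],
    [0,0.05,0.006],
    [0,0.05,0.006],
    [0,0.05,0.006],
    [0,0.05,0.006],
    [0,0,0],
    [0,0,0],
  ],
)

```text
clock: 2.8
tool_pos: [0.4611, 0.1312, 0.2678]
eef_rot: [0.972, 0.13, 0.19, -0.047]
contact_force: [0.3, -1.3, 0.2]
opening: 1.001
finger_force: 0.0
```

```bash
python3 - <<'E'
from h import *
s=snap('wrist','w1.png'); C=cur(); print(C.round(3)); print((-s['R'].T@s['t']).round(3),s['R'][2].round(2)); print((C[:3,:3].T@(-s['R'].T@s['t']-C[:3,3])).round(3),s['mtx'][0,0])
E
```

```text
[[ 0.895  0.268  0.357  0.461]
 [ 0.232 -0.962  0.141  0.13 ]
 [ 0.382 -0.043 -0.923  0.268]
 [ 0.     0.     0.     1.   ]]
[0.483 0.131 0.414] [ 0.08  0.07 -0.99]
[ 0.076 -0.001 -0.127] 343.70494061607417
```

View pics/w1.png

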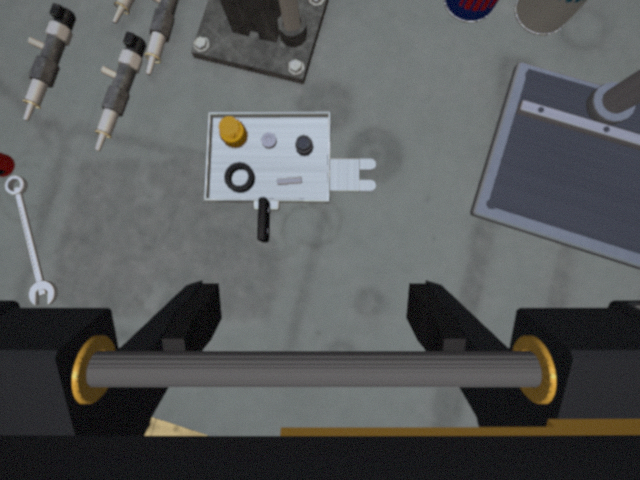

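```bash
python3 - <<'E'
from h import *
s=snap('wrist'); print(r.get_state()['q'].round(2))
for nm,uv,z in [('tl',(209,112),.015),('tr',(330,112),.015),('br',(330,201),.015),('bl',(205,201),.015),('p1',(375,163),.005),('p2',(375,185),.005),('hA',(264,199),.036),('hB',(263,240),.036),('stTL',(520,63),.015),('stBL',(472,213),.015),('fenceend',(521,105),.027)]: print(nm,plane(s,uv,z)[0].round(4))
v0,u0=90,195
g=cv2.cvtColor(s['img'],cv2.COLOR_RGB2GRAY)[90:215,190:400]
t,m=cv2.threshold(g,0,1,cv2.THRESH_OTSU); m=cv2.morphologyEx(m,3,np.ones((15,15)))
m=cv2.morphologyEx(m,2,np.ones((41,41)))
c=max(cv2.findContours(m,0,2)[0],key=cv2.contourArea)[:,0]+[190,90]
print(cv2.minAreaRect(np.float32(plane(s,c,.013)[:,:2]*1000)))
h=(s['img'][195:250,245:285].max(2)<70).astype(np.uint8)
c=max(cv2.findContours(h,0,2)[0],key=cv2.contourArea)[:,0]+[245,195]
print(cv2.boundingRect(c),cv2.minAreaRect(np.float32(plane(s,c,.036)[:,:2]*1000)))
q=depthpts(s)[195:250,245:285].reshape(-1,3); q=q[(q[:,2]>.030)&(q[:,2]<.045)]; print(len(q),q.mean(0),cv2.minAreaRect(np.float32(q[:,:2]*1000)))
E
```

```text
[-0.42  0.4   0.08  2.33 -1.    0.04 -0.67]
tl [0.6311 0.3225 0.015 ]
tr [0.668  0.1788 0.015 ]
br [0.5628 0.1499 0.015 ]
bl [0.5239 0.2941 0.015 ]
p1 [0.6241 0.1102 0.005 ]
p2 [0.5978 0.1034 0.005 ]
hA [0.5415 0.2211 0.036 ]
hB [0.4968 0.209  0.036 ]
stTL [ 0.784  -0.0251  0.015 ]
stBL [ 0.5919 -0.0116  0.015 ]
fenceend [ 0.7253 -0.0323  0.027 ]
((597.6783447265625, 239.72068786621094), (108.47257995605469, 150.35968017578125), 15.079474449157715)
(256, 198, 13, 45) ((518.3119506835938, 216.2261199951172), (49.56911849975586, 13.091567993164062), 13.531846046447754)
416 [0.51950911 0.21792123 0.0366332 ] ((519.4529418945312, 218.74038696289062), (48.635223388671875, 10.375032424926758), 14.469535827636719)
```

```bash
cat > fit.py <<'E'
from h import *
import itertools
st=r.get_state()
data=[(np.array([1.27378824,0.68991716,-0.1945028,1.56623899,0.15728916,0.90247646,-0.21508095]),np.array([0.20278717,-0.59062344,0.25667939]),np.array([9.86345384e-01,1.64687893e-01,-1.93852085e-04,-8.02758092e-04])),(st['q'],st['tool_pos'],st['eef_rot'])]
ax='zyzyzyz'; best=[]
for sg in itertools.product([1,-1],repeat=7):
    e=0
    Rs=[]
    for q,p,o in data:
        M=Ro.identity(); F=[M]
        for a,b,c in zip(ax,sg,q): M=M*Ro.from_euler(a,b*c); F.append(M)
        Rs.append((F,Ro.from_quat(o)))
    # constant tool rotation K: M*K=O ; consistency between poses
    K=[F[-1].inv()*O for F,O in Rs]
    best.append(((K[0].inv()*K[1]).magnitude(),sg,K[0].as_rotvec().round(3)))
best.sort(key=lambda t:t[0]); 
for b in best[:4]: print(b)
sg=best[0][1]
A=[];y=[]
for q,p,o in data:
    M=Ro.identity(); F=[M]
    for a,b,c in zip(ax,sg,q): M=M*Ro.from_euler(a,b*c); F.append(M)
    z=lambda k:F[k].as_matrix()
    A.append(np.c_[[0,0,1],z(3)[:,2],z(5)[:,2],z(7)[:,2],]); y.append(p)
A=np.vstack(A);y=np.hstack(y); l,res,_,_=np.linalg.lstsq(A,y,rcond=None); print(l,A@l-y)
E
python3 fit.py
```

```text
(9.791633173871963e-09, (-1, 1, -1, 1, -1, 1, -1), array([-0.   ,  0.   ,  1.571]))
(0.3371931401824583, (1, 1, 1, 1, 1, 1, 1), array([ 0.003, -0.003, -2.233]))
(0.4794764342315706, (-1, 1, 1, 1, -1, 1, -1), array([-0.192,  0.18 ,  1.262]))
(0.5457619498799996, (1, 1, -1, 1, 1, 1, 1), array([ 0.138,  0.253, -1.92 ]))
[0.24357324 0.62353882 0.29655366 0.29268581] [ 0.03390739  0.01294015 -0.00900195 -0.0194729   0.04470221  0.00900195]
```

```bash
cat >> h.py <<'E'
import pickle,os
def log():
    s=r.get_state(); L=pickle.load(open('log.p','rb')) if os.path.exists('log.p') else []
    L.append((s['q'],s['tool_pos'],s['eef_rot'])); pickle.dump(L,open('log.p','wb')); print(s['q'].round(3),s['tool_pos'].round(4),s['clock'])
E
python3 -c "
from h import *
log()"
```

```text
[-0.422  0.4    0.077  2.325 -1.     0.043 -0.674] [0.4613 0.1296 0.2677] 2.9
```

Call:
servo_tool(
  translation=[
    [0.0,0.0,0.0],
    [0.01,0,-0.01],
    [0.02,0,-0.01],
  ],
  turn=[
    [0,-0.1,0.0],
    [0,-0.1,0.05],
    [0,-0.1,0.05],
  ],
)

```text
clock: 3.28
tool_pos: [0.4837, 0.1344, 0.2897]
eef_rot: [0.994, 0.085, 0.058, -0.04]
contact_force: [1.0, 1.5, -0.8]
opening: 0.999
finger_force: 0.0
```

```bash
python3 -c "
from h import *
log()"
```

```text
[-0.81   0.542  0.764  2.026 -0.711  0.707 -0.994] [0.4837 0.1344 0.2897] 3.275
```

Call:
servo_tool(
  translation=[
    [0.02,0.03,0.03],
    [0.03,0.0,0.01],
    [0.0,0.0,0.03],
  ],
  turn=[
    [0,-0.1,0.1],
    [0.1,-0.1,0.1],
    [0.1,0.0,0.1],
  ],
)

```text
clock: 3.65
tool_pos: [0.546, 0.1189, 0.2209]
eef_rot: [0.988, -0.061, -0.046, -0.136]
contact_force: [-0.2, -1.0, -0.8]
opening: 0.997
finger_force: 0.0
```

```bash
python3 -c "
from h import *
log()"
```

```text
[-0.501  0.774  0.648  1.811 -0.895  0.992 -1.048] [0.546  0.1189 0.2209] 3.65
```

Call:
servo_tool(
  translation=[
    [0.03,-0.04,0.01],
    [0.04,-0.03,0.0],
    [0.03,-0.03,0.0],
  ],
  turn=[
    [-0.15,0.0,-0.1],
    [-0.15,0.1,-0.1],
    [0,0.1,-0.1],
  ],
)

```text
clock: 4.03
tool_pos: [0.6442, 0.2237, 0.2173]
eef_rot: [0.994, 0.092, 0.053, 0.002]
contact_force: [-1.4, -0.0, -1.2]
opening: 1.002
finger_force: 0.0
```

```bash
cat > fit2.py <<'E'
from h import *
log()
L=pickle.load(open('log.p','rb'))
L.append((np.array([1.27378824,0.68991716,-0.1945028,1.56623899,0.15728916,0.90247646,-0.21508095]),np.array([0.20278717,-0.59062344,0.25667939]),0))
sg=(-1,1,-1,1,-1,1,-1);A=[];y=[]
for q,p,o in L:
    M=Ro.identity(); F=[M]
    for a,b,c in zip('zyzyzyz',sg,q): M=M*Ro.from_euler(a,b*c); F.append(M)
    z=lambda k:F[k].as_matrix()
    A.append(np.c_[[0,0,1],z(1)[:,0],z(3)[:,0],z(3)[:,2],z(4)[:,0],z(5)[:,2],z(6)[:,0],z(7)[:,2]]); y.append(p)
A=np.vstack(A);y=np.hstack(y); l=np.linalg.lstsq(A,y,rcond=1e-6)[0]; print(l.round(4),np.abs(A@l-y).max(),np.linalg.svd(A)[1].round(4))
E
python3 fit2.py
```

```text
[-0.778  0.889  0.74   1.55  -0.716  0.874 -1.193] [0.6442 0.2237 0.2173] 4.025
[ 0.3577 -0.0078 -0.0019  0.5169 -0.0154  0.3311 -0.0466  0.2964] 0.05207662763302148 [4.3475 4.1573 1.7236 0.579  0.503  0.4288 0.2065 0.1762]
```

```bash
sed -i 's/^log()$//; s/z(7)\[:,2\]\]/z(7)[:,2],z(1)[:,1],z(3)[:,1],z(5)[:,1]]/' fit2.py; python3 fit2.py
```

```text
[ 3.469e-01  0.000e+00 -0.000e+00  5.634e-01  0.000e+00  3.448e-01
 -0.000e+00  3.074e-01 -1.880e-02 -2.690e-02 -4.000e-04] 9.650178156572764e-10 [4.3948 4.339  3.7332 1.0286 0.9036 0.602  0.5661 0.4243 0.3522 0.1986
 0.1439]
```

```bash
cat > kin.py <<'E'
from h import *
from scipy.optimize import least_squares
l=[.3469,.5634,.3448,.3074,-.0188,-.0269,-.0004]
l0=np.array(l)
LO=np.array([-3.01,-.46,-1.47,.13,-1,.04,-2.66]);HI=np.array([3.01,2.08,1.51,2.56,4.14,2.09,2.66])
K=Ro.from_rotvec([0,0,np.pi/2])
def fk(q):
    h,L1,L2,L3,y1,y3,y5=l0; M=Ro.identity();F=[M]
    for a,b,c in zip('zyzyzyz',(-1,1,-1,1,-1,1,-1),q): M=M*Ro.from_euler(a,b*c);F.append(M)
    m=[f.as_matrix() for f in F]
    p=np.array([0,0,h])+y1*m[1][:,1]+L1*m[3][:,2]+y3*m[3][:,1]+L2*m[5][:,2]+y5*m[5][:,1]+L3*m[7][:,2]
    return p,F[7]*K
def ik(p,R,q0):
    f=lambda q:(lambda P,M:np.r_[(P-p)*5,(R.inv()*M).as_rotvec()])(*fk(q))
    s=least_squares(f,np.clip(q0,LO+.001,HI-.001),bounds=(LO,HI)); return s.x,np.abs(s.fun).max()
E
cat > scan.py <<'E'
from kin import *
rng=np.random.default_rng(0)
q=r.get_state()['q']; print(q.round(2),fk(q)[0]-r.get_state()['tool_pos'])
for name,p,yaw in [('pick',[.520,.219,.026],.258),('home',[.660-.080,-.124+.004,.041],-.052),('lever',[.634,-.237,.085],0.)]:
  for a in (.44,.6,.78) if name!='lever' else (0,):
    for flip in (0,1):
        S=[]
        for i in range(14):
            x,e=ik(np.array(p),Rt(yaw,a)*Ro.from_euler('z',np.pi*flip),rng.uniform(LO,HI))
            if e<2e-3: S.append(x)
        S=sorted(S,key=lambda x:x[2]); print(name,a,flip,len(S))
        for x in S[::max(1,len(S)//4)]: print('   ',x.round(2))
E
python3 scan.py
```

```text
[-0.78  0.89  0.74  1.55 -0.72  0.87 -1.19] [-9.50587806e-06 -5.31464692e-05 -4.21432289e-05]
pick 0.44 0 4
    [-0.06  1.14 -0.81  2.24  2.18  0.95  2.45]
    [-0.12  1.11 -0.71  2.24  2.23  0.87  2.36]
    [-0.41  1.01 -0.22  2.25  2.64  0.62  1.82]
    [-0.88  1.14  0.59  2.28  3.67  0.71  0.62]
pick 0.44 1 9
    [-0.07  1.14 -0.8   2.24  2.18  0.94 -0.7 ]
    [-0.21  1.06 -0.55  2.24  2.34  0.77 -0.93]
    [-0.31  1.03 -0.38  2.25  2.47  0.68 -1.11]
    [-0.38  1.02 -0.27  2.25  2.59  0.63 -1.25]
    [-0.59  1.02  0.07  2.26  3.01  0.56 -1.75]
pick 0.6 0 8
    [-0.25  1.13 -0.53  2.36  2.54  1.06  2.  ]
    [-0.43  1.09 -0.24  2.37  2.73  0.96  1.71]
    [-1.01  1.33  0.8   2.39  3.58  1.09  0.53]
    [-1.16  1.83  1.51  2.4   3.89  1.65 -0.15]
pick 0.6 1 5
    [-0.    1.31 -1.    2.34  2.32  1.34 -0.72]
    [-0.14  1.19 -0.73  2.35  2.43  1.16 -0.96]
    [-0.2   1.16 -0.62  2.35  2.48  1.1  -1.06]
    [-0.31  1.11 -0.44  2.36  2.59  1.02 -1.24]
    [-0.45  1.09 -0.21  2.37  2.75  0.95 -1.46]
pick 0.78 0 8
    [ 0.09  1.63 -1.3   2.44  2.49  1.84  2.65]
    [-0.74  1.26  0.21  2.
[... 1692 characters left out ...]
.81]
    [ 0.36  1.16 -0.31  2.39  3.06  1.15 -1.21]
    [ 0.28  1.15 -0.17  2.39  3.14  1.16 -1.35]
lever 0 0 7
    [ 0.58  1.03 -0.59  1.5   0.7   0.83 -1.84]
    [ 0.56  1.02 -0.55  1.5   0.66  0.81 -1.81]
    [ 0.54  1.01 -0.49  1.5   0.6   0.79 -1.76]
    [ 0.52  1.01 -0.47  1.5   0.57  0.78 -1.74]
    [ 0.38  0.97 -0.17  1.51  0.23  0.68 -1.47]
    [ 0.35  0.97 -0.12  1.51  0.17  0.67 -1.42]
    [-0.01  1.07  0.64  1.53 -0.81  0.81 -0.62]
lever 0 1 9
    [ 0.81  1.27 -1.25  1.48  1.23  1.29  1.  ]
    [ 0.6   1.04 -0.63  1.5   0.74  0.86  1.27]
    [ 0.51  1.   -0.44  1.5   0.55  0.76  1.42]
    [ 0.42  0.98 -0.26  1.51  0.34  0.7   1.58]
    [-0.02  1.08  0.66  1.53 -0.83  0.82  2.54]
```

```bash
cat >> kin.py <<'E'
def track(q,rows,n=8):
    """min-norm resolved-rate simulation of rows (d,w)"""
    q=np.array(q); p,R=fk(q); M=T(p,R)
    def J(q):
        p0,R0=fk(q); c=[]
        for i in range(7):
            e=q.copy(); e[i]+=1e-5; p1,R1=fk(e); c.append(np.r_[(p1-p0),(R1*R0.inv()).as_rotvec()]/1e-5)
        return np.array(c).T
    out=[q]
    for d,w in rows:
        M=M@T(d,Ro.from_rotvec(w))
        for k in range(n):
            p,R=fk(q); e=np.r_[M[:3,3]-p,(Ro.from_matrix(M[:3,:3])*R.inv()).as_rotvec()]
            Jq=J(q); dq=Jq.T@np.linalg.solve(Jq@Jq.T+1e-5*np.eye(6),e); q=np.clip(q+np.clip(dq,-.2,.2),LO,HI)
        out.append(q)
    return np.array(out)
def rowsof(Q):
    P=[T(*fk(q)) for q in Q]; o=[]
    for a,b in zip(P[:-1],P[1:]):
        D=np.linalg.inv(a)@b; o.append((D[:3,3].round(3),Ro.from_matrix(D[:3,:3]).as_rotvec().round(2)))
    return o
def show(rows):
    print('tr',[[float(x) for x in d] for d,w in rows]); print('w',[[float(x) for x in w] for d,w in rows])
E
cat > sw.py <<'E'
from kin import *
q0=r.get_state()['q']; 
R=Rt(.258,.5); pg=np.array([.520,.219,.026])-.10*R.as_matrix()[:,2]
qg,e=ik(pg,R*Ro.from_euler('z',np.pi),[-.41,1.05,-.25,2.3,2.65,.75,-1.35]); print('goal',qg.round(2),e,pg)
qm=(q0+qg)/2; qm[1]-=.35; qm[2]=.2; qm[5]=.55
t=np.linspace(0,1,25)[:,None]
from scipy.interpolate import CubicSpline
Q=CubicSpline([0,.5,1],np.array([q0,qm,qg]))(t[:,0])
rows=rowsof(Q); show(rows); print(max(np.abs(w).max() for d,w in rows),max(np.linalg.norm(w) for d,w in rows),max(np.abs(d).max() for d,w in rows))
X=track(q0,rows)
for i in range(0,25,2): print(Q[i].round(2),X[i].round(2),fk(X[i])[0].round(3),fk(X[i])[1].as_matrix()[:,2].round(2))
E
python3 sw.py
```

```text
goal [-0.41  0.84 -0.31  2.44  2.54  0.71 -1.3 ] 7.845317274643651e-07 [0.47364424 0.20676759 0.11375826]
tr [[-0.012, 0.024, -0.019], [-0.013, 0.022, -0.016], [-0.013, 0.02, -0.013], [-0.013, 0.017, -0.01], [-0.013, 0.014, -0.008], [-0.012, 0.011, -0.006], [-0.011, 0.008, -0.005], [-0.009, 0.005, -0.003], [-0.008, 0.003, -0.002], [-0.005, 0.0, -0.001], [-0.003, -0.002, 0.0], [0.0, -0.003, 0.001], [0.003, -0.004, 0.002], [0.006, -0.004, 0.003], [0.009, -0.004, 0.004], [0.013, -0.003, 0.005], [0.016, -0.002, 0.006], [0.019, 0.0, 0.007], [0.022, 0.003, 0.007], [0.025, 0.007, 0.008], [0.028, 0.01, 0.008], [0.03, 0.015, 0.009], [0.031, 0.019, 0.009], [0.032, 0.024, 0.009]]
w [[-0.05, 0.0, -0.08], [-0.05, 0.0, -0.08], [-0.05, 0.0, -0.09], [-0.05, 0.0, -0.1], [-0.05, 0.0, -0.11], [-0.05, 0.0, -0.11], [-0.05, 0.0, -0.12], [-0.04, -0.0, -0.12], [-0.04, -0.0, -0.13], [-0.04, -0.0, -0.13], [-0.04, -0.0, -0.14], [-0.04, -0.0, -0.14], [-0.03, -0.0, -0.14], [-0.03, 0.0, -0.15], [-0.03, 0.0, -0.15], [-0.03, 0.01, -0.15], [-0.03, 0.01, -0.15], [-0.03, 0.01, -0.15], [-0.04, 0.02, -0.15], [-0.04, 0.0
[... 1093 characters left out ...]
8  0.19  0.21 -0.25] [0.579 0.072 0.301] [ 0.48 -0.33 -0.81]
[-0.53  0.54  0.03  2.14  1.46  0.55 -1.26] [-0.99  0.68  0.82  2.15  0.32  0.06 -0.13] [0.573 0.085 0.281] [ 0.53 -0.3  -0.8 ]
[-0.5   0.59 -0.06  2.22  1.73  0.57 -1.27] [-1.03  0.74  0.85  2.23  0.47  0.04 -0.02] [0.533 0.068 0.25 ] [ 0.47 -0.36 -0.81]
[-0.47  0.65 -0.15  2.29  2.    0.6  -1.28] [-1.09  0.82  0.92  2.31  0.68  0.04  0.02] [0.49  0.042 0.237] [ 0.41 -0.47 -0.78]
[-0.44  0.74 -0.23  2.36  2.27  0.65 -1.29] [-1.34  0.84  1.04  2.38  1.03  0.04 -0.13] [0.454 0.089 0.262] [ 0.5  -0.47 -0.72]
[-0.41  0.84 -0.31  2.44  2.54  0.71 -1.3 ] [-0.62  0.82  0.03  2.45  2.89  0.59 -1.65] [0.466 0.204 0.116] [ 0.44  0.11 -0.89]
```

```bash
cat > sw2.py <<'E'
from kin import *
from scipy.interpolate import PchipInterpolator
q0=r.get_state()['q']; 
R=Rt(.258,.5); pg=np.array([.520,.219,.026])-.10*R.as_matrix()[:,2]
qg,e=ik(pg,R*Ro.from_euler('z',np.pi),[-.41,1.05,-.25,2.3,2.65,.75,-1.35])
for q6 in (1.0,1.3):
  for q2 in (.5,.3):
    qm=np.array([-.6,q2,.3,1.95,1.2,q6,-1.25])
    N=30; Q=PchipInterpolator([0,.5,1],np.array([q0,qm,qg]))(np.linspace(0,1,N+1))
    rows=rowsof(Q); X=track(q0,rows); Z=[fk(x) for x in X]
    print(q6,q2,'maxw',max(np.abs(w).max() for d,w in rows),'maxd',max(np.abs(d).max() for d,w in rows),'minq6',X[:,5].min().round(2),'minz',min(z[0][2] for z in Z),'end',X[-1].round(2),Z[-1][0].round(3))
    if (q6,q2)==(1.3,.5): show(rows); print(*[ (X[i].round(2),Z[i][0].round(2)) for i in range(0,N,4)],sep='\n')
E
python3 sw2.py
```

```text
1.0 0.5 maxw 0.1 maxd 0.049 minq6 0.04 minz 0.12622506141666945 end [-0.67  0.79  0.1   2.41  2.97  0.5  -1.79] [0.471 0.216 0.126]
1.0 0.3 maxw 0.13 maxd 0.062 minq6 0.04 minz 0.1091636308505467 end [-0.76  0.89  0.29  2.44  3.2   0.67 -2.01] [0.487 0.207 0.109]
1.3 0.5 maxw 0.14 maxd 0.061 minq6 0.04 minz 0.12661671402032093 end [-0.72  0.82  0.22  2.46  3.23  0.59 -1.99] [0.462 0.215 0.127]
tr [[-0.035, 0.024, -0.021], [-0.037, 0.025, -0.017], [-0.037, 0.026, -0.014], [-0.037, 0.026, -0.01], [-0.036, 0.026, -0.007], [-0.034, 0.025, -0.004], [-0.031, 0.024, -0.002], [-0.029, 0.023, -0.0], [-0.025, 0.022, 0.001], [-0.022, 0.021, 0.002], [-0.018, 0.021, 0.002], [-0.014, 0.02, 0.001], [-0.01, 0.019, 0.001], [-0.006, 0.019, 0.0], [-0.002, 0.018, -0.001], [0.002, 0.018, -0.002], [0.007, 0.019, -0.003], [0.012, 0.02, -0.004], [0.016, 0.021, -0.005], [0.021, 0.022, -0.006], [0.026, 0.023, -0.007], [0.031, 0.023, -0.007], [0.036, 0.024, -0.007], [0.04, 0.025, -0.006], [0.045, 0.025, -0.006], [0.049, 0.026, -0.005], [0.053, 0.026, -0.003], [0.056, 0.026, -0.002], [0.059, 0.026, -0.001], [0.
[... 821 characters left out ...]
12, -1.01]), array([0.53, 0.09, 0.29]))
(array([-0.9 ,  0.74,  1.01,  1.75,  0.09,  1.12, -0.85]), array([ 0.48, -0.04,  0.38]))
(array([-0.98,  0.76,  1.15,  1.87,  0.47,  0.91, -0.77]), array([ 0.5 , -0.12,  0.45]))
(array([-1.05,  0.85,  1.29,  1.98,  0.84,  0.57, -0.82]), array([ 0.56, -0.13,  0.5 ]))
(array([-1.1 ,  0.95,  1.39,  2.13,  2.16,  0.21, -1.88]), array([ 0.63, -0.07,  0.47]))
(array([-1.  ,  0.78,  0.87,  2.25,  2.58,  0.58, -1.94]), array([0.65, 0.05, 0.37]))
(array([-0.82,  0.77,  0.44,  2.39,  3.01,  0.63, -1.97]), array([0.56, 0.18, 0.2 ]))
1.3 0.3 maxw 0.16 maxd 0.074 minq6 0.29 minz 0.11150336094911828 end [-0.74  0.87  0.24  2.46  3.14  0.64 -1.94] [0.474 0.206 0.112]
```

Call:
servo_tool(
  translation=[
    [-0.035,0.024,-0.021],
    [-0.037,0.025,-0.017],
    [-0.037,0.026,-0.014],
    [-0.037,0.026,-0.01],
    [-0.036,0.026,-0.007],
    [-0.034,0.025,-0.004],
    [-0.031,0.024,-0.002],
    [-0.029,0.023,0],
    [-0.025,0.022,0.001],
    [-0.022,0.021,0.002],
  ],
  turn=[
    [-0.04,-0.09,-0.08],
    [-0.05,-0.08,-0.07],
    [-0.06,-0.08,-0.07],
    [-0.06,-0.08,-0.07],
    [-0.07,-0.07,-0.06],
    [-0.07,-0.07,-0.06],
    [-0.08,-0.06,-0.06],
    [-0.08,-0.06,-0.06],
    [-0.08,-0.05,-0.06],
    [-0.09,-0.05,-0.06],
  ],
)

```text
clock: 5.28
tool_pos: [0.4797, -0.0925, 0.4193]
eef_rot: [0.816, 0.387, -0.236, 0.359]
contact_force: [-0.7, -0.5, -0.8]
opening: 1.0
finger_force: 0.0
```

```bash
cat > sw3.py <<'E'
from kin import *
from scipy.interpolate import PchipInterpolator
log(); q0=r.get_state()['q']
R=Rt(.258,.5); pg=np.array([.520,.219,.026])-.10*R.as_matrix()[:,2]
qg,e=ik(pg,R*Ro.from_euler('z',np.pi),[-.41,1.05,-.25,2.3,2.65,.75,-1.35])
for qm,N in (([-.55,.55,0,2.0,1.5,1.2,-1.25],24),([-.55,.55,0,2.0,1.8,1.0,-1.25],24),(None,20)):
    W=[q0,qm,qg] if qm else [q0,qg]
    Q=PchipInterpolator(np.linspace(0,1,len(W)),np.array(W))(np.linspace(0,1,N+1))
    rows=rowsof(Q); X=track(q0,rows); Z=[fk(x) for x in X]
    print('maxw',max(np.abs(w).max() for d,w in rows),'maxd',max(np.abs(d).max() for d,w in rows),'minq6',X[:,5].min().round(2),'minz',min(z[0][2] for z in Z),'end',X[-1].round(2),Z[-1][0].round(3))
    show(rows); print(*[ (X[i].round(2),Z[i][0].round(2)) for i in range(0,N+1,4)],sep='\n')
E
python3 sw3.py
```

```text
[-0.934  0.736  1.082  1.817  0.291  1.041 -0.799] [ 0.4797 -0.0925  0.4193] 5.275
maxw 0.13 maxd 0.06 minq6 0.04 minz 0.11568081339312525 end [-0.76  0.87  0.28  2.46  3.18  0.66 -1.98] [0.476 0.207 0.116]
tr [[0.0, -0.001, 0.004], [0.002, 0.003, 0.001], [0.003, 0.007, -0.001], [0.005, 0.01, -0.003], [0.006, 0.012, -0.005], [0.007, 0.015, -0.006], [0.007, 0.017, -0.007], [0.007, 0.018, -0.007], [0.007, 0.019, -0.007], [0.007, 0.02, -0.007], [0.006, 0.02, -0.006], [0.005, 0.019, -0.005], [0.007, 0.019, -0.004], [0.013, 0.018, -0.004], [0.019, 0.018, -0.003], [0.025, 0.017, -0.003], [0.031, 0.016, -0.003], [0.036, 0.015, -0.003], [0.041, 0.014, -0.002], [0.046, 0.013, -0.001], [0.05, 0.011, -0.001], [0.054, 0.01, -0.0], [0.058, 0.009, 0.001], [0.06, 0.008, 0.002]]
w [[-0.01, -0.03, -0.07], [-0.03, -0.02, -0.07], [-0.05, -0.02, -0.06], [-0.06, -0.01, -0.06], [-0.07, -0.0, -0.05], [-0.08, 0.0, -0.05], [-0.09, 0.0, -0.04], [-0.09, 0.01, -0.04], [-0.09, 0.01, -0.04], [-0.09, 0.01, -0.04], [-0.09, 0.0, -0.04], [-0.09, 0.0, -0.05], [-0.08, 0.0, -0.05], [-0.09, 0.02, -0.06], [-0.08, 0.03, -0
[... 3503 characters left out ...]
-0.1, 0.03, -0.09], [-0.1, 0.04, -0.08], [-0.11, 0.04, -0.08], [-0.11, 0.04, -0.08], [-0.11, 0.04, -0.07], [-0.12, 0.04, -0.07], [-0.12, 0.04, -0.07], [-0.12, 0.04, -0.07]]
(array([-0.93,  0.74,  1.08,  1.82,  0.29,  1.04, -0.8 ]), array([ 0.48, -0.09,  0.42]))
(array([-0.92,  0.87,  1.05,  1.95,  0.56,  0.83, -0.69]), array([ 0.5 , -0.13,  0.39]))
(array([-0.95,  0.99,  1.05,  2.07,  0.86,  0.48, -0.67]), array([ 0.55, -0.11,  0.34]))
(array([-1.16,  1.25,  1.31,  2.21,  1.79,  0.2 , -1.33]), array([ 0.58, -0.04,  0.36]))
(array([-0.8 ,  0.88,  0.45,  2.32,  2.49,  0.5 , -1.64]), array([0.57, 0.07, 0.16]))
(array([-0.61,  0.83,  0.03,  2.44,  2.9 ,  0.62, -1.68]), array([0.47, 0.21, 0.12]))
```

Call:
servo_tool(
  translation=[
    [0.002,0.017,0.003],
    [0.005,0.019,0],
    [0.008,0.021,-0.003],
    [0.01,0.023,-0.006],
    [0.011,0.024,-0.008],
    [0.012,0.025,-0.009],
    [0.013,0.026,-0.01],
    [0.013,0.026,-0.01],
    [0.013,0.025,-0.01],
    [0.012,0.024,-0.009],
  ],
  turn=[
    [-0.07,-0.03,-0.1],
    [-0.08,-0.02,-0.09],
    [-0.09,-0.01,-0.08],
    [-0.1,0.0,-0.07],
    [-0.11,0.01,-0.07],
    [-0.11,0.01,-0.06],
    [-0.11,0.02,-0.06],
    [-0.11,0.02,-0.05],
    [-0.1,0.02,-0.05],
    [-0.1,0.02,-0.05],
  ],
)

```text
clock: 6.52
tool_pos: [0.6767, 0.0274, 0.4405]
eef_rot: [0.404, 0.715, -0.107, 0.56]
contact_force: [1.7, -0.9, 0.2]
opening: 0.997
finger_force: 0.0
```

```bash
sed -i 's/^for qm,N in.*/for qm,N in ((None,14),([-.55,.65,0,2.1,1.8,1.0,-1.25],20)):/' sw3.py; python3 sw3.py
```

```text
[-1.158  0.976  1.342  1.98   1.232  0.071 -1.08 ] [0.6767 0.0274 0.4405] 6.525
maxw 0.13 maxd 0.039 minq6 0.06 minz 0.10272846768330762 end [-0.5   0.83 -0.15  2.44  2.73  0.66 -1.5 ] [0.477 0.212 0.115]
tr [[0.039, -0.034, 0.02], [0.039, -0.027, 0.017], [0.038, -0.019, 0.015], [0.037, -0.012, 0.012], [0.036, -0.005, 0.01], [0.034, 0.001, 0.007], [0.031, 0.008, 0.004], [0.028, 0.014, 0.001], [0.025, 0.019, -0.002], [0.021, 0.024, -0.005], [0.017, 0.028, -0.008], [0.012, 0.032, -0.011], [0.008, 0.036, -0.013], [0.003, 0.039, -0.016]]
w [[0.07, 0.06, -0.1], [0.05, 0.06, -0.1], [0.03, 0.06, -0.1], [0.01, 0.06, -0.1], [-0.0, 0.05, -0.1], [-0.02, 0.05, -0.1], [-0.04, 0.05, -0.09], [-0.06, 0.04, -0.09], [-0.07, 0.03, -0.08], [-0.09, 0.02, -0.08], [-0.1, 0.01, -0.07], [-0.11, 0.0, -0.06], [-0.12, -0.01, -0.06], [-0.13, -0.02, -0.05]]
(array([-1.16,  0.98,  1.34,  1.98,  1.23,  0.07, -1.08]), array([0.68, 0.03, 0.44]))
(array([-1.01,  1.02,  1.05,  2.11,  1.74,  0.07, -1.3 ]), array([ 0.62, -0.01,  0.26]))
(array([-0.8 ,  0.93,  0.52,  2.23,  2.1 ,  0.33, -1.35]), array([0.56, 0.03, 0.15]))
[... 945 characters left out ...]
0.04], [-0.06, 0.03, -0.05], [-0.06, 0.04, -0.05], [-0.07, 0.05, -0.06], [-0.07, 0.06, -0.06], [-0.07, 0.08, -0.07], [-0.07, 0.1, -0.07], [-0.06, 0.12, -0.08], [-0.06, 0.14, -0.08]]
(array([-1.16,  0.98,  1.34,  1.98,  1.23,  0.07, -1.08]), array([0.68, 0.03, 0.44]))
(array([-1.02,  0.97,  1.09,  2.01,  1.18,  0.24, -0.98]), array([ 0.65, -0.02,  0.35]))
(array([-1.09,  0.96,  1.09,  2.08,  1.88,  0.22, -1.59]), array([0.65, 0.02, 0.35]))
(array([-1.01,  0.81,  0.75,  2.16,  2.24,  0.51, -1.76]), array([0.66, 0.09, 0.33]))
(array([-0.87,  0.77,  0.45,  2.29,  2.61,  0.65, -1.84]), array([0.62, 0.17, 0.25]))
(array([-0.69,  0.85,  0.14,  2.44,  3.02,  0.62, -1.84]), array([0.48, 0.21, 0.11]))
```

Call:
servo_tool(
  translation=[
    [0.022,-0.033,0.025],
    [0.018,-0.022,0.016],
    [0.014,-0.013,0.008],
    [0.01,-0.005,0.002],
    [0.006,0.001,-0.004],
    [0.003,0.006,-0.007],
    [0.002,0.009,-0.009],
    [0.002,0.012,-0.009],
    [0.005,0.014,-0.008],
    [0.009,0.015,-0.006],
  ],
  turn=[
    [0.09,0.02,-0.02],
    [0.06,0.02,-0.03],
    [0.03,0.01,-0.03],
    [0.01,0,-0.03],
    [-0.02,0,-0.03],
    [-0.03,0,-0.03],
    [-0.05,0,-0.02],
    [-0.05,0,-0.02],
    [-0.06,0,-0.03],
    [-0.06,0.01,-0.03],
  ],
)

```text
clock: 7.78
tool_pos: [0.6584, 0.0529, 0.3457]
eef_rot: [0.295, 0.79, -0.135, 0.521]
contact_force: [0.5, -0.2, -0.1]
opening: 0.998
finger_force: 0.0
```

```bash
sed -i 's/^for qm,N in.*/for qm,N in ((None,12),):/' sw3.py; python3 sw3.py
```

```text
[-1.058  0.87   0.921  2.112  2.019  0.382 -1.654] [0.6584 0.0529 0.3457] 7.775
maxw 0.09 maxd 0.037 minq6 0.38 minz 0.1092572805662142 end [-0.62  0.86  0.04  2.47  2.91  0.69 -1.7 ] [0.476 0.207 0.112]
tr [[0.037, -0.009, 0.009], [0.036, -0.005, 0.007], [0.035, -0.001, 0.006], [0.033, 0.003, 0.004], [0.031, 0.007, 0.002], [0.029, 0.01, 0.0], [0.026, 0.013, -0.001], [0.023, 0.016, -0.003], [0.02, 0.019, -0.005], [0.017, 0.021, -0.007], [0.013, 0.023, -0.008], [0.009, 0.025, -0.01]]
w [[-0.0, 0.06, -0.09], [-0.01, 0.06, -0.08], [-0.02, 0.06, -0.08], [-0.03, 0.06, -0.08], [-0.04, 0.06, -0.07], [-0.05, 0.05, -0.07], [-0.06, 0.05, -0.06], [-0.07, 0.04, -0.06], [-0.07, 0.03, -0.06], [-0.08, 0.02, -0.05], [-0.08, 0.01, -0.05], [-0.09, 0.0, -0.05]]
(array([-1.06,  0.87,  0.92,  2.11,  2.02,  0.38, -1.65]), array([0.66, 0.05, 0.35]))
(array([-0.9 ,  0.9 ,  0.62,  2.23,  2.32,  0.44, -1.68]), array([0.61, 0.07, 0.21]))
(array([-0.74,  0.89,  0.31,  2.34,  2.62,  0.53, -1.69]), array([0.55, 0.12, 0.13]))
(array([-0.62,  0.86,  0.04,  2.47,  2.91,  0.69, -1.7 ]), array([0.48, 0.21, 0.11]))
```

```bash
cat >> kin.py <<'E'
def wp(*targets):
    """targets: (pos,R,n). prints rows & simulated track"""
    q=r.get_state()['q']; A=cur(); rows=[]
    for p,R,n in targets:
        w=(Ro.from_matrix(A[:3,:3]).inv()*R).as_rotvec()/n; d=(np.array(p)-A[:3,3])/n
        for i in range(n):
            Ri=A[:3,:3]@Ro.from_rotvec(w*i).as_matrix(); rows.append(((Ri.T@d).round(3),w.round(3)))
        A=T(p,R)
    show(rows); X=track(q,rows); f=fk(X[-1])
    print('dqmax/row',np.abs(np.diff(X,axis=0)).max().round(2),'end',X[-1].round(2),f[0].round(3),'err',(f[0]-A[:3,3]).round(3))
    return X
F=Ro.from_euler('z',np.pi)
E
python3 - <<'E'
from kin import *
R=Rt(.258,.5)*F; pg=np.array([.520,.219,.026])-.14*R.as_matrix()[:,2]
X=wp(([.50,.14,.32],R,9),(pg,R,6)); print(X[9].round(2),pg)
E
```

```text
tr [[0.011, -0.003, -0.017], [0.012, -0.001, -0.016], [0.013, 0.001, -0.015], [0.014, 0.003, -0.014], [0.015, 0.005, -0.013], [0.015, 0.007, -0.012], [0.015, 0.009, -0.01], [0.015, 0.011, -0.008], [0.015, 0.012, -0.006], [0.018, 0.012, 0.023], [0.018, 0.012, 0.023], [0.018, 0.012, 0.023], [0.018, 0.012, 0.023], [0.018, 0.012, 0.023], [0.018, 0.012, 0.023]]
w [[-0.069, 0.07, -0.078], [-0.069, 0.07, -0.078], [-0.069, 0.07, -0.078], [-0.069, 0.07, -0.078], [-0.069, 0.07, -0.078], [-0.069, 0.07, -0.078], [-0.069, 0.07, -0.078], [-0.069, 0.07, -0.078], [-0.069, 0.07, -0.078], [0.0, 0.0, -0.0], [0.0, 0.0, -0.0], [0.0, 0.0, -0.0], [0.0, 0.0, -0.0], [0.0, 0.0, -0.0], [0.0, 0.0, -0.0]]
dqmax/row 0.14 end [-0.58  0.75 -0.05  2.49  2.78  0.6  -1.57] [0.455 0.203 0.147] err [ 0.     0.001 -0.002]
[-0.55  0.34  0.21  2.25  2.85  0.04 -1.4 ] [0.45510193 0.20187462 0.14886156]
```

```bash
python3 - <<'E'
from kin import *
R=Rt(.258,.5)*F; pg=np.array([.520,.219,.026])-.12*R.as_matrix()[:,2]
X=wp(([.52,.15,.22],R,10),(pg,R,5)); print(X[:,5].round(2),pg)
E
```

```text
tr [[0.018, -0.002, -0.01], [0.019, -0.0, -0.009], [0.02, 0.002, -0.008], [0.02, 0.004, -0.006], [0.02, 0.005, -0.005], [0.02, 0.007, -0.003], [0.019, 0.009, -0.001], [0.019, 0.01, 0.0], [0.018, 0.011, 0.002], [0.017, 0.012, 0.004], [0.016, 0.013, 0.012], [0.016, 0.013, 0.012], [0.016, 0.013, 0.012], [0.016, 0.013, 0.012], [0.016, 0.013, 0.012]]
w [[-0.062, 0.063, -0.07], [-0.062, 0.063, -0.07], [-0.062, 0.063, -0.07], [-0.062, 0.063, -0.07], [-0.062, 0.063, -0.07], [-0.062, 0.063, -0.07], [-0.062, 0.063, -0.07], [-0.062, 0.063, -0.07], [-0.062, 0.063, -0.07], [-0.062, 0.063, -0.07], [0.0, 0.0, -0.0], [0.0, 0.0, -0.0], [0.0, 0.0, -0.0], [0.0, 0.0, -0.0], [0.0, 0.0, -0.0]]
dqmax/row 0.14 end [-0.63  0.8   0.05  2.48  2.92  0.63 -1.71] [0.462 0.203 0.129] err [-0.002 -0.001 -0.003]
[0.38 0.43 0.46 0.47 0.47 0.46 0.44 0.4  0.36 0.31 0.25 0.32 0.4  0.48
 0.56 0.63] [0.46437309 0.20432111 0.13130991]
```

Call:
servo_tool(
  translation=[
    [0.018,-0.002,-0.01],
    [0.019,0,-0.009],
    [0.02,0.002,-0.008],
    [0.02,0.004,-0.006],
    [0.02,0.005,-0.005],
    [0.02,0.007,-0.003],
    [0.019,0.009,-0.001],
    [0.019,0.01,0.0],
    [0.018,0.011,0.002],
    [0.017,0.012,0.004],
  ],
  turn=[
    [-0.062,0.063,-0.07],
    [-0.062,0.063,-0.07],
    [-0.062,0.063,-0.07],
    [-0.062,0.063,-0.07],
    [-0.062,0.063,-0.07],
    [-0.062,0.063,-0.07],
    [-0.062,0.063,-0.07],
    [-0.062,0.063,-0.07],
    [-0.062,0.063,-0.07],
    [-0.062,0.063,-0.07],
  ],
)

```text
clock: 9.02
tool_pos: [0.5182, 0.1497, 0.2187]
eef_rot: [-0.125, 0.961, 0.033, 0.245]
contact_force: [0.7, 0.5, 0.9]
opening: 1.001
finger_force: 0.0
```

Call:
servo_tool(
  translation=[
    [0.016,0.013,0.012],
    [0.016,0.013,0.012],
    [0.016,0.013,0.012],
    [0.016,0.013,0.012],
    [0.016,0.013,0.012],
    [0,0,0],
  ],
  turn=[
    [0,0,0],
    [0,0,0],
    [0,0,0],
    [0,0,0],
    [0,0,0],
    [0,0,0],
  ],
)

```text
clock: 9.78
tool_pos: [0.4615, 0.2032, 0.1269]
eef_rot: [-0.125, 0.961, 0.032, 0.245]
contact_force: [0.4, -0.6, 0.4]
opening: 1.002
finger_force: 0.0
```

```bash
python3 - <<'E'
from kin import *
log(); s=snap('wrist','w2.png'); C=cur(); print(C.round(3))
P=depthpts(s); u,v=proj(s,[.52,.219,.037])[0]; print(u,v)
R0=Ro.from_euler('z',-.258).as_matrix()
q=P.reshape(-1,3); q=q[(q[:,2]>.028)&(q[:,2]<.042)]; q=q[np.hypot(q[:,0]-.52,q[:,1]-.219)<.035]
print(len(q),q.mean(0),cv2.minAreaRect(np.float32(q[:,:2]*1000)))
E
```

```text
[-0.632  0.806  0.047  2.482  2.921  0.63  -1.71 ] [0.4615 0.2032 0.1269] 9.775
[[-0.849 -0.254  0.464  0.462]
 [-0.222  0.967  0.123  0.203]
 [-0.48   0.001 -0.877  0.128]
 [ 0.     0.     0.     1.   ]]
313.37269512683304 256.0627376291186
716 [0.51333491 0.21721657 0.03630436] ((517.9444580078125, 218.63616943359375), (50.19662094116211, 9.673441886901855), 14.185887336730957)
```

View pics/w2.png

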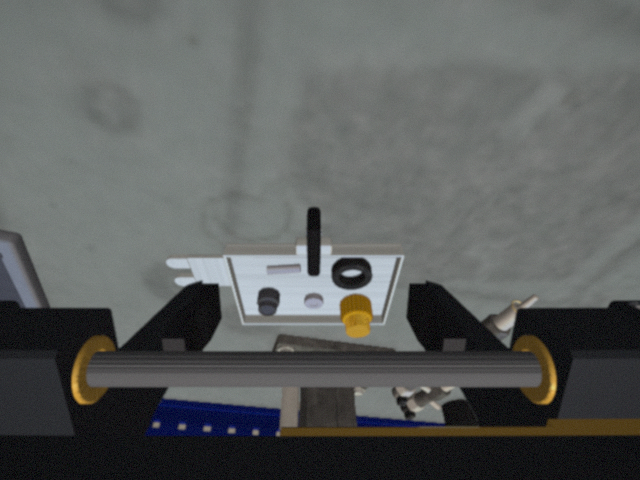

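```bash
python3 - <<'E'
from kin import *
R=Rt(.252,.5)*F
X=wp(([.519,.2188,.026],R,8))if 0 else wp(([.519,.2188,.026],R,8)); print(X[:,5].round(2))
E
```

```text
tr [[-0.0, 0.0, 0.015], [-0.0, 0.0, 0.015], [-0.0, 0.0, 0.015], [-0.0, 0.0, 0.015], [-0.0, 0.0, 0.015], [-0.0, 0.0, 0.015], [-0.0, 0.0, 0.015], [-0.0, 0.0, 0.015]]
w [[0.0, 0.0, 0.0], [0.0, 0.0, 0.0], [0.0, 0.0, 0.0], [0.0, 0.0, 0.0], [0.0, 0.0, 0.0], [0.0, 0.0, 0.0], [0.0, 0.0, 0.0], [0.0, 0.0, 0.0]]
dqmax/row 0.03 end [-0.57  1.05  0.03  2.31  2.96  0.71 -1.71] [0.518 0.217 0.023] err [-0.001 -0.001 -0.003]
[0.63 0.65 0.66 0.68 0.69 0.69 0.7  0.71 0.71]
```

Call:
servo_tool(
  translation=[
    [0,0,0.0145],
    [0,0,0.0145],
    [0,0,0.0145],
    [0,0,0.0145],
    [0,0,0.0145],
    [0,0,0.0145],
    [0,0,0.0145],
    [0,0.001,0.0145],
    [0,0.001,0],
  ],
  turn=[
    [0,0,0],
    [0,0,0],
    [0,0,0],
    [0,0,0],
    [0,0,0],
    [0,0,0],
    [0,0,0],
    [0,0,0],
    [0,0,0],
  ],
)

```text
clock: 10.95
tool_pos: [0.5165, 0.2195, 0.0261]
eef_rot: [-0.123, 0.961, 0.033, 0.246]
contact_force: [0.4, 0.6, -0.5]
opening: 0.999
finger_force: 0.0
```

Call:
servo_tool(
  translation=[
    [0,0,0],
    [0,0,0],
    [0,0,0],
    [0,0,0],
    [0,0,0],
    [0,0,0],
    [0,0,0],
    [0,0,0],
  ],
  turn=[
    [0,0,0],
    [0,0,0],
    [0,0,0],
    [0,0,0],
    [0,0,0],
    [0,0,0],
    [0,0,0],
    [0,0,0],
  ],
  grip=0,
  grip_force=55,
)

```text
clock: 11.95
tool_pos: [0.5162, 0.219, 0.027]
eef_rot: [-0.123, 0.961, 0.033, 0.247]
contact_force: [0.8, -2.1, -0.1]
opening: 0.117
finger_force: 0.8
```

Call:
servo_tool(
  translation=[
    [0,0,0],
    [-0.001,0,-0.002],
    [-0.002,0,-0.004],
    [-0.002,0,-0.004],
    [-0.002,0,-0.004],
    [-0.002,0,-0.004],
    [0,0,0],
    [0,0,0],
  ],
  turn=[
    [0,0,0],
    [0,0,0],
    [0,0,0],
    [0,0,0],
    [0,0,0],
    [0,0,0],
    [0,0,0],
    [0,0,0],
  ],
)

```text
clock: 12.95
tool_pos: [0.5154, 0.2191, 0.0471]
eef_rot: [-0.123, 0.961, 0.033, 0.247]
contact_force: [-0.5, -0.1, -5.5]
opening: 0.109
finger_force: 55.0
```

```bash
cat > tray.py <<'E'
from kin import *
def tray(n='top'):
    """tray pose from side cam: rim/floor depth"""
    pass
if __name__=='__main__':
    import sys
    s=snap('wrist',sys.argv[1] if len(sys.argv)>1 else None); C=cur(); print(r.get_state()['contact_force'].round(1),r.get_state()['moment'].round(2),r.get_state()['finger_force'])
    P=depthpts(s)
    # bright tray pixels -> plane fit of floor
    g=s['img'].min(2); m=(g>140)&(s['z_map']>0); m[300:]=0
    q=P[m]; R=np.median(q,0); 
    for _ in range(8):
        c=q.mean(0); n=np.linalg.svd(q-c,full_matrices=False)[2][2]; n*=np.sign(n[2]); d=(q-c)@n; q2=q[np.abs(d)<max(.0025,1.0*d.std())]; 
        if len(q2)==len(q): break
        q=q2
    print('floor n',n.round(3),'tilt',np.arccos(n[2]).round(3),'z',c.round(3),len(q), cv2.minAreaRect(np.float32(q[:,:2]*1000)))
E
python3 tray.py w3.png
```

```text
[-0.7  0.5 -5.4] [-0.3   1.09  0.02] 54.982557613402605
floor n [-0.002 -0.001  1.   ] tilt 0.002 z [ 0.512  0.192 -0.   ] 39 ((515.169921875, 176.07183837890625), (92.0599365234375, 63.88671112060547), 35.779388427734375)
```

```bash
cat > tray.py <<'E'
from kin import *
import sys
def look(n,cx,cy,zlo,zhi,f=None):
    s=snap(n,f); P=depthpts(s).reshape(-1,3); g=s['img'].reshape(-1,3).astype(int)
    q=P[(P[:,2]>zlo)&(P[:,2]<zhi)&(np.hypot(P[:,0]-cx,P[:,1]-cy)<.09)&(np.ptp(g,axis=1)<40)]
    for _ in range(12):
        c=np.median(q,0); u,sv,vt=np.linalg.svd(q-c,full_matrices=False); k=vt[2]*np.sign(vt[2][2]); d=(q-c)@k; q=q[np.abs(d-np.median(d))<max(.0015,1.5*d.std())]
    print(n,'normal',k.round(3),'tilt',np.arccos(k[2]).round(3),'c',c.round(3),len(q),d.std().round(4))
if __name__=='__main__':
    x=[float(a) for a in sys.argv[1:5]]
    for n in ('wrist','top','side'): look(n,*x)
E
python3 tray.py .597 .24 .006 .045
```

```text
wrist normal [-0.034 -0.011  0.999] tilt 0.036 c [0.555 0.249 0.022] 878 0.0008
top normal [0.008 0.005 1.   ] tilt 0.009 c [0.597 0.236 0.023] 785 0.0008
side normal [0.014 0.003 1.   ] tilt 0.015 c [0.596 0.233 0.023] 691 0.0009
```

```bash
cat > stage.py <<'E'
from kin import *
for n in ('top','side'):
    zs=[snap(n) for _ in range(3)]; s=zs[0]; s['z_map']=np.median([z['z_map'] for z in zs],0); P=depthpts(s)
    th0=-.05; c0=np.array([.6602,-.1237]); B=Ro.from_euler('z',th0).as_matrix()[:2,:2]
    L=(P[...,:2]-c0)@B; z=P[...,2]
    m=(z>.0075)&(L[...,0]>-.1)&(L[...,0]<.14)&(L[...,1]>-.18)&(L[...,1]<.135)
    out={}
    for nm,ax,sgn,lo,hi,val in [('y+',1,1,-.06,.03,.110),('y-',1,-1,-.06,.1,-.152),('x-',0,-1,-.14,.10,-.075),('x+',0,1,-.14,-.05,.122)]:
        o=1-ax; pts=[]
        for t in np.arange(lo,hi,.004):
            k=m&(np.abs(L[...,o]-t)<.003)&(z<.021)
            if k.sum()>5: pts.append((t,np.sort(sgn*L[...,ax][k])[-2]*sgn))
        pts=np.array(pts)
        if len(pts)>5:
            a=np.polyfit(pts[:,0],pts[:,1],1); rr=pts[:,1]-np.polyval(a,pts[:,0]); g=np.abs(rr)<1.5*rr.std()+1e-4; a=np.polyfit(pts[g,0],pts[g,1],1)
            print(n,nm,'slope',a[0].round(4),'at0',a[1].round(4),'expect',val,'std',rr.std().round(4),len(pts))
    k=(z>.023)&(z<.031)&(L[...,0]>.04)&(L[...,0]<.08)&(L[...,1]>-.1)&(L[...,1]<.11)
    print('fence',k.sum(),cv2.fitLine(np.float32(L[k]),2,0,.01,.01).ravel().round(4),L[k].min(0).round(3),L[k].max(0).round(3))
    k=(z>.055)&(z<.1)&(np.hypot(L[...,0]+.02,L[...,1]+.115)<.03); q=np.c_[L[k],z[k]]; print('lever',k.sum()); print(np.c_[q[np.argsort(q[:,2])]][::6].round(3).tolist())
E
python3 stage.py
```

```text
top y+ slope -0.0115 at0 0.1081 expect 0.11 std 0.0006 23
top y- slope -0.0051 at0 -0.1504 expect -0.152 std 0.0004 40
top x- slope 0.0059 at0 -0.0735 expect -0.075 std 0.0005 60
top x+ slope -0.0072 at0 0.118 expect 0.122 std 0.001 23
fence 233 [0.0204 0.9998 0.0611 0.0083] [ 0.052 -0.092] [0.079 0.094]
lever 31
[[-0.025, -0.112, 0.056], [-0.021, -0.108, 0.067], [-0.026, -0.113, 0.079], [-0.026, -0.119, 0.088], [-0.018, -0.112, 0.098], [-0.019, -0.11, 0.1]]
side x- slope 0.0447 at0 -0.0765 expect -0.075 std 0.0007 6Traceback (most recent call last):
  File "stage.py", line 18, in <module>
    print('fence',k.sum(),cv2.fitLine(np.float32(L[k]),2,0,.01,.01).ravel().round(4),L[k].min(0).round(3),L[k].max(0).round(3))
                          ~~~~~~~~~~~^^^^^^^^^^^^^^^^^^^^^^^^^^^^^^
cv2.error: OpenCV(4.12.0) /io/opencv/modules/imgproc/src/linefit.cpp:50: error: (-215:Assertion failed) count > 0 in function 'fitLine2D_wods'
```

```bash
cat >> kin.py <<'E'
SO=np.array([.6602,-.1237]); SY=-.056
def tyaw(): # tray yaw = tool yaw when held (flip)
    y=cur()[:3,1]; return np.arctan2(-y[0],y[1])
def tgt(tx,ty,zb,gx=-.082,gz=.026,dy=0):
    R0=Ro.from_matrix(cur()[:3,:3]); B=Ro.from_euler('z',SY).as_matrix()[:2,:2]
    p=SO+B@np.array([tx+gx,ty]); return np.r_[p,zb+gz],Ro.from_euler('z',SY+dy-tyaw())*R0
E
python3 - <<'E'
from kin import *
print('yaw',tyaw(),cur()[:3,3]); C=cur(); R0=Ro.from_matrix(C[:3,:3])
p,R=tgt(-.025,.042,.038); print(p,fk(r.get_state()['q'])[0])
X=wp((C[:3,3]+[-.005,0,.017],R0,4),(p,R,18)); print(X[:,5].round(2),X[::4].round(2))
E
```

```text
yaw 0.2561048786108985 [0.51542738 0.21906516 0.04706639]
[ 0.5557185  -0.07577697  0.064     ] [0.51542004 0.21911219 0.047027  ]
tr [[-0.001, 0.0, -0.004], [-0.001, 0.0, -0.004], [-0.001, 0.0, -0.004], [-0.001, 0.0, -0.004], [0.001, -0.016, -0.001], [0.001, -0.017, -0.001], [0.001, -0.017, -0.001], [0.001, -0.017, -0.0], [0.0, -0.017, -0.0], [0.0, -0.017, -0.0], [-0.0, -0.017, -0.0], [-0.0, -0.017, 0.0], [-0.001, -0.017, 0.0], [-0.001, -0.017, 0.0], [-0.001, -0.017, 0.001], [-0.001, -0.017, 0.001], [-0.002, -0.016, 0.001], [-0.002, -0.016, 0.001], [-0.002, -0.016, 0.001], [-0.002, -0.016, 0.001], [-0.003, -0.016, 0.001], [-0.003, -0.016, 0.001]]
w [[0.0, 0.0, 0.0], [0.0, 0.0, 0.0], [0.0, 0.0, 0.0], [0.0, 0.0, 0.0], [0.008, -0.0, 0.015], [0.008, -0.0, 0.015], [0.008, -0.0, 0.015], [0.008, -0.0, 0.015], [0.008, -0.0, 0.015], [0.008, -0.0, 0.015], [0.008, -0.0, 0.015], [0.008, -0.0, 0.015], [0.008, -0.0, 0.015], [0.008, -0.0, 0.015], [0.008, -0.0, 0.015], [0.008, -0.0, 0.015], [0.008, -0.0, 0.015], [0.008, -0.0, 0.015], [0.008, -0.0, 0.015], [0.008, -0.0, 0.015], [0.008, -0.0, 0.015], [0.008, -0.0, 0.015]]
dqmax/row 0.04 end [ 0.02  0.95  0.08  2.32  3.26  0.63 -1.69] [ 0.56  -0.079  0.064] err [ 0.004 -0.003 -0.   ]
[0.67 0.66 0.66 0.65 0.65 0.66 0.67 0.68 0.69 0.7  0.71 0.71 0.71 0.71
 0.71 0.71 0.7  0.7  0.69 0.68 0.66 0.65 0.63] [[-0.58  0.99  0.04  2.33  2.95  0.67 -1.71]
 [-0.59  0.96  0.04  2.34  2.95  0.65 -1.71]
 [-0.46  0.96  0.04  2.38  3.01  0.69 -1.71]
 [-0.32  0.97  0.05  2.4   3.09  0.71 -1.7 ]
 [-0.18  0.96  0.07  2.38  3.16  0.7  -1.69]
 [-0.05  0.96  0.08  2.34  3.23  0.66 -1.69]]
```

Call:
servo_tool(
  translation=[
    [-0.001,0,-0.004],
    [-0.001,-0.003,-0.004],
    [-0.001,-0.007,-0.004],
    [-0.001,-0.012,-0.004],
    [0.001,-0.017,-0.001],
    [0.001,-0.019,-0.001],
    [0.001,-0.02,0],
    [0.001,-0.02,0],
    [0,-0.02,0],
    [0,-0.02,0],
  ],
  turn=[
    [0,0,0],
    [0.002,0,0.003],
    [0.004,0,0.007],
    [0.006,0,0.012],
    [0.008,0,0.015],
    [0.008,0,0.016],
    [0.009,0,0.018],
    [0.009,0,0.018],
    [0.009,0,0.018],
    [0.009,0,0.018],
  ],
)

```text
clock: 14.7
tool_pos: [0.5336, 0.0794, 0.0622]
eef_rot: [-0.054, 0.967, 0.017, 0.248]
contact_force: [-0.2, 0.4, -3.8]
opening: 0.106
finger_force: 55.0
```

```bash
python3 - <<'E'
from kin import *
C=cur(); print('yaw',tyaw(),C[:3,3]); p,R=tgt(-.025,.042,.038)
X=wp((p,R,10)); print(X[:,5].round(2))
E
python3 tray.py .60 .10 .02 .05
```

```text
yaw 0.1127561305299416 [0.5336192  0.07943965 0.06224012]
tr [[-0.001, -0.016, -0.0], [-0.001, -0.016, 0.0], [-0.001, -0.016, 0.0], [-0.001, -0.016, 0.0], [-0.001, -0.016, 0.0], [-0.002, -0.016, 0.001], [-0.002, -0.016, 0.001], [-0.002, -0.016, 0.001], [-0.002, -0.015, 0.001], [-0.003, -0.015, 0.001]]
w [[0.008, -0.0, 0.015], [0.008, -0.0, 0.015], [0.008, -0.0, 0.015], [0.008, -0.0, 0.015], [0.008, -0.0, 0.015], [0.008, -0.0, 0.015], [0.008, -0.0, 0.015], [0.008, -0.0, 0.015], [0.008, -0.0, 0.015], [0.008, -0.0, 0.015]]
dqmax/row 0.03 end [ 0.01  0.95  0.08  2.33  3.26  0.64 -1.7 ] [ 0.556 -0.078  0.064] err [ 0.    -0.002  0.   ]
[0.72 0.72 0.71 0.71 0.71 0.7  0.69 0.68 0.67 0.66 0.64]
wrist normal [-0.029 -0.009  1.   ] tilt 0.03 c [0.566 0.1   0.037] 869 0.0007
top normal [ 0.014 -0.004  1.   ] tilt 0.014 c [0.618 0.068 0.039] 524 0.0008
side normal [ 0.018 -0.005  1.   ] tilt 0.019 c [0.617 0.084 0.039] 473 0.0008
```

Call:
servo_tool(
  translation=[
    [-0.001,-0.02,0],
    [-0.001,-0.02,0],
    [-0.001,-0.02,0],
    [-0.001,-0.02,0],
    [-0.001,-0.02,0],
    [-0.002,-0.019,0.001],
    [-0.002,-0.016,0.001],
    [-0.003,-0.012,0.001],
    [-0.003,-0.007,0.001],
    [-0.001,-0.003,0.001],
  ],
  turn=[
    [0.01,0,0.018],
    [0.01,0,0.018],
    [0.01,0,0.018],
    [0.01,0,0.018],
    [0.01,0,0.018],
    [0.009,0,0.018],
    [0.008,0,0.015],
    [0.007,0,0.012],
    [0.004,0,0.01],
    [0.002,0,0.005],
  ],
)

```text
clock: 16.1
tool_pos: [0.5572, -0.0749, 0.0647]
eef_rot: [0.027, 0.968, -0.002, 0.248]
contact_force: [0.1, -0.1, -3.7]
opening: 0.101
finger_force: 55.0
```

```bash
cat > rel.py <<'E'
from kin import *
import sys
a=[float(x) for x in sys.argv[1:]]
C=cur(); B=Ro.from_euler('z',SY).as_matrix()[:2,:2]
print('tray in stage (via tool)',(B.T@(C[:2,3]-SO)+[.082,0]).round(4),'zb',(C[2,3]-.026).round(4),'dyaw',(tyaw()-SY).round(4),'F',r.get_state()['contact_force'].round(1),'M',r.get_state()['moment'].round(2))
if len(a)>=4:
    p,R=tgt(*a[:3]); X=wp((p,R,int(a[3]))); print('q6',X[:,5].min().round(2))
E
python3 rel.py -.016 .042 .0165 6; python3 tray.py .63 -.08 .025 .055
```

```text
tray in stage (via tool) [-0.0235  0.0429] zb 0.0387 dyaw 0.0017 F [ 0.1 -0.1 -3.7] M [0.12 1.11 0.01]
tr [[0.001, -0.0, 0.004], [0.001, -0.0, 0.004], [0.001, -0.0, 0.004], [0.001, -0.0, 0.004], [0.001, -0.0, 0.004], [0.001, -0.0, 0.004]]
w [[0.0, -0.0, 0.0], [0.0, -0.0, 0.0], [0.0, -0.0, 0.0], [0.0, -0.0, 0.0], [0.0, -0.0, 0.0], [0.0, -0.0, 0.0]]
dqmax/row 0.01 end [ 0.01  1.01  0.08  2.3   3.25  0.67 -1.69] [ 0.564 -0.075  0.041] err [-0.001  0.001 -0.002]
q6 0.64
wrist normal [-0.019 -0.007  1.   ] tilt 0.02 c [ 0.588 -0.084  0.039] 891 0.0007
top normal [ 0.006 -0.017  1.   ] tilt 0.019 c [ 0.685 -0.1    0.041] 98 0.0007
side normal [ 0.023 -0.003  1.   ] tilt 0.023 c [ 0.644 -0.086  0.04 ] 389 0.0008
```

Call:
servo_tool(
  translation=[
    [0.001,0,0.004],
    [0.001,0,0.004],
    [0.001,0,0.004],
    [0.001,0,0.004],
    [0.001,0,0.003],
    [0.0005,0,0.002],
    [0,0,0],
  ],
  turn=[
    [0,0,0],
    [0,0,0],
    [0,0,0],
    [0,0,0],
    [0,0,0],
    [0,0,0],
    [0,0,0],
  ],
)

```text
clock: 17.12
tool_pos: [0.5621, -0.075, 0.0435]
eef_rot: [0.027, 0.968, -0.002, 0.248]
contact_force: [-1.3, 0.3, -3.9]
opening: 0.11
finger_force: 55.0
```

```bash
python3 rel.py; python3 tray.py .63 -.08 .005 .035; python3 - <<'E'
from h import *
s=snap('top');s2=snap('side');w=snap('wrist')
B=Ro.from_euler('z',-.056).as_matrix()
o=np.zeros((600,800,3),np.uint8)
o[:300,:400]=cv2.resize(s['img'][140:230,330:450],(400,300),interpolation=cv2.INTER_CUBIC)
o[:300,400:]=cv2.resize(s2['img'][135:240,255:395],(400,300),interpolation=cv2.INTER_CUBIC)
o[300:,:400]=cv2.resize(w['img'][200:345,60:580],(400,300)); o[300:,400:]=cv2.resize(w['img'],(400,300))
cv2.imwrite('pics/c2.png',o[:,:,::-1])
E
```

```text
tray in stage (via tool) [-0.0187  0.0431] zb 0.0175 dyaw 0.0017 F [-1.3  0.3 -3.9] M [ 0.04  1.03 -0.02]
wrist normal [-0.084  0.007  0.996] tilt 0.085 c [ 0.592 -0.101  0.014] 1853 0.0007
top normal [-0.062  0.101  0.993] tilt 0.119 c [ 0.624 -0.146  0.019] 72 0.0007
side normal [ 0.02  -0.006  1.   ] tilt 0.021 c [ 0.651 -0.087  0.02 ] 408 0.0008
```

View pics/c2.png

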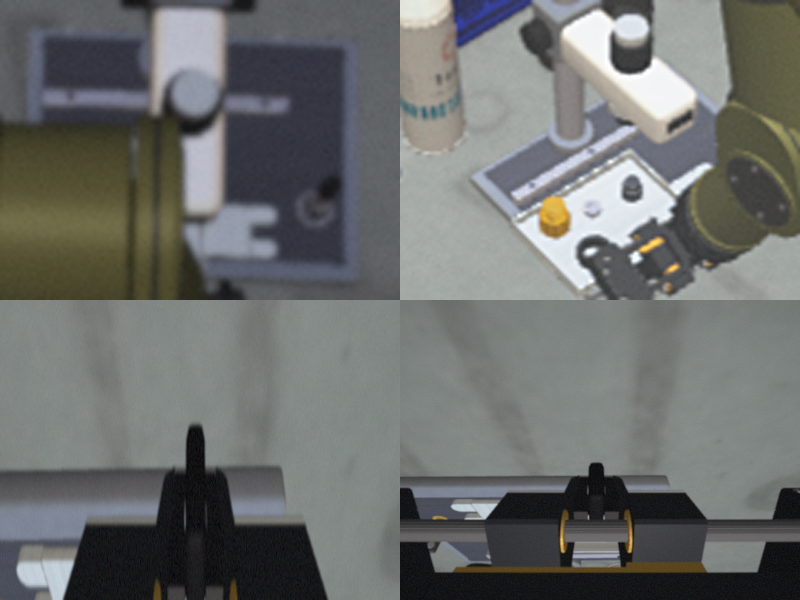

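```bash
python3 rel.py -.004 .042 .0165 6;python3 rel.py -.004 .042 .0145 2
```

```text
tray in stage (via tool) [-0.0186  0.0431] zb 0.0176 dyaw 0.0016 F [-0.7  0.  -3.9] M [0.11 0.98 0.02]
tr [[-0.002, -0.0, 0.001], [-0.002, -0.0, 0.001], [-0.002, -0.0, 0.001], [-0.002, -0.0, 0.001], [-0.002, -0.0, 0.001], [-0.002, -0.0, 0.001]]
w [[0.0, -0.0, 0.0], [0.0, -0.0, 0.0], [0.0, -0.0, 0.0], [0.0, -0.0, 0.0], [0.0, -0.0, 0.0], [0.0, -0.0, 0.0]]
dqmax/row 0.01 end [ 0.01  1.    0.08  2.27  3.25  0.63 -1.7 ] [ 0.576 -0.076  0.044] err [-0.001  0.001  0.002]
q6 0.63
tray in stage (via tool) [-0.0186  0.0431] zb 0.0176 dyaw 0.0016 F [-0.7  0.  -3.9] M [0.11 0.98 0.02]
tr [[-0.006, -0.001, 0.005], [-0.006, -0.001, 0.005]]
w [[0.0, -0.0, 0.001], [0.0, -0.0, 0.001]]
dqmax/row 0.02 end [ 0.01  1.    0.08  2.26  3.26  0.63 -1.7 ] [ 0.577 -0.078  0.041] err [ 0.001 -0.001  0.   ]
q6 0.63
```

Call:
servo_tool(
  translation=[
    [-0.0022,0,0.0012],
    [-0.0022,0,0.0012],
    [-0.0022,0,0.0012],
    [-0.0022,0,0.0012],
    [-0.0022,0,0.0012],
    [-0.0022,0,0.0012],
    [0.0006,0,0.0011],
    [0.0006,0,0.0011],
    [0,0,0],
  ],
  turn=[
    [0,-0.004,0],
    [0,-0.004,0],
    [0,-0.004,0],
    [0,0,0],
    [0,0,0],
    [0,0,0],
    [0,0,0],
    [0,0,0],
    [0,0,0],
  ],
)

```text
clock: 18.55
tool_pos: [0.5773, -0.0757, 0.0418]
eef_rot: [0.027, 0.967, -0.003, 0.254]
contact_force: [-3.1, 1.5, 3.8]
opening: 0.11
finger_force: 55.0
```

```bash
python3 rel.py;  python3 tray.py .645 -.08 .008 .03
```

```text
tray in stage (via tool) [-0.0034  0.0432] zb 0.0158 dyaw 0.002 F [-3.1  1.5  3.8] M [0.06 0.58 0.08]
wrist normal [-0.093  0.004  0.996] tilt 0.093 c [ 0.597 -0.103  0.015] 5115 0.0006
top normal [-0.027  0.035  0.999] tilt 0.044 c [ 0.713 -0.087  0.022] 69 0.0008
side normal [-0.044 -0.     0.999] tilt 0.044 c [ 0.664 -0.085  0.02 ] 384 0.0008
```

Call:
servo_tool(
  translation=[
    [-0.0004,0,-0.0009],
    [0,0,0],
    [0,0,0],
    [0,0,0],
  ],
  turn=[
    [0,0.01,0],
    [0,0.01,0],
    [0,0.005,0],
    [0,0,0],
  ],
)

```text
clock: 19.2
tool_pos: [0.5776, -0.0758, 0.0424]
eef_rot: [0.027, 0.97, -0.002, 0.242]
contact_force: [-0.1, 0.0, 0.3]
opening: 0.108
finger_force: 55.0
```

```bash
python3 rel.py;  python3 - <<'E'
from tray import *
s=snap('side'); P=depthpts(s); B=Ro.from_euler('z',SY).as_matrix()
L=(P-np.r_[SO,0])@B; z=L[...,2]; g=s['img'].min(2)
m=(g>150)&(z>.008)&(z<.032)&(np.abs(L[...,0])<.05)&(np.abs(L[...,1]-.043)<.07)
for x in np.arange(-.05,.05,.02):
    k=m&(np.abs(L[...,0]-x)<.01); print(round(x,3),k.sum(),np.median(z[k]) if k.any() else 0)
for y in np.arange(-.02,.11,.02):
    k=m&(np.abs(L[...,1]-y)<.01); print('y',round(y,3),k.sum(),np.median(z[k]) if k.any() else 0)
E
```

```text
tray in stage (via tool) [-0.0031  0.0432] zb 0.0164 dyaw 0.0018 F [-0.1  0.   0.3] M [-0.08  0.05  0.09]
-0.05 20 0.01979102454106136
-0.03 102 0.019566014136574647
-0.01 228 0.019087276165351958
0.01 210 0.019188671850002722
0.03 162 0.019529336079046236
y -0.02 104 0.01871993335195242
y 0.0 111 0.019114962423621422
y 0.02 140 0.01925927230243059
y 0.04 150 0.01997583613993622
y 0.06 107 0.01934937548177913
y 0.08 41 0.019245224677199198
y 0.1 166 0.019111635996677395
```

Call:
servo_tool(
  translation=[
    [-0.0009,0,0.0005],
    [-0.0009,0,0.0005],
    [-0.0009,0,0.0005],
    [-0.0009,0,0.0005],
  ],
  turn=[
    [0,0,0],
    [0,0,0],
    [0,0,0],
    [0,0,0],
  ],
)

```text
clock: 19.75
tool_pos: [0.5777, -0.0758, 0.042]
eef_rot: [0.027, 0.971, -0.002, 0.239]
contact_force: [-12.3, 2.0, 16.1]
opening: 0.108
finger_force: 55.0
```

```bash
python3 rel.py
```

```text
tray in stage (via tool) [-0.0031  0.0432] zb 0.016 dyaw 0.0018 F [-12.3   2.   16.1] M [0.24 0.59 0.22]
```

Call:
servo_tool(
  translation=[
    [0.0009,0,-0.0005],
    [0.0009,0,-0.0005],
    [0.0006,0,-0.0004],
    [0,0,0],
  ],
  turn=[
    [0,0,0],
    [0,0,0],
    [0,0,0],
    [0,0,0],
  ],
)

```text
clock: 20.25
tool_pos: [0.5776, -0.0758, 0.042]
eef_rot: [0.027, 0.97, -0.002, 0.241]
contact_force: [-5.5, 0.5, 5.5]
opening: 0.108
finger_force: 55.0
```

```bash
python3 rel.py
```

```text
tray in stage (via tool) [-0.0031  0.0432] zb 0.016 dyaw 0.0018 F [-5.5  0.5  5.5] M [0.06 0.33 0.15]
```

Call:
servo_tool(
  translation=[
    [0,-0.003,0],
    [0,-0.005,0],
    [0,-0.005,0],
    [0,-0.005,0],
    [0,-0.005,0],
    [0,-0.005,0],
    [0,-0.002,0],
    [0,0,0],
  ],
  turn=[
    [0,0,0],
    [0,0,0],
    [0,0,0],
    [0,0,0],
    [0,0,0],
    [0,0,0],
    [0,0,0],
    [0,0,0],
  ],
)

```text
clock: 21.25
tool_pos: [0.5752, -0.0915, 0.042]
eef_rot: [0.017, 0.971, 0.008, 0.24]
contact_force: [-11.1, 24.8, 18.1]
opening: 0.11
finger_force: 56.3
```

```bash
python3 rel.py
```

```text
tray in stage (via tool) [-0.0046  0.0274] zb 0.016 dyaw 0.0265 F [-11.1  24.8  18.1] M [4.49 0.31 3.27]
```

Call:
servo_tool(
  translation=[
    [0,0.005,0],
    [0,0.005,0],
    [0,0.005,0],
    [-0.0003,0.003,-0.0006],
    [0,0,0],
  ],
  turn=[
    [0,0,0],
    [0,0,0],
    [0,0,0],
    [0,0,0],
    [0,0,0],
  ],
)

```text
clock: 21.88
tool_pos: [0.5785, -0.0894, 0.0427]
eef_rot: [0.028, 0.97, -0.003, 0.242]
contact_force: [1.1, -0.3, -0.5]
opening: 0.109
finger_force: 55.0
```

```bash
python3 rel.py;  python3 - <<'E'
from tray import *
for n in ('side','top'):
    s=snap(n); P=depthpts(s); B=Ro.from_euler('z',SY).as_matrix()
    L=(P-np.r_[SO,0])@B; z=L[...,2]; g=s['img'].min(2)
    m=(z>.008)&(z<.032)&(L[...,0]>-.042)&(L[...,0]<-.0)
    for y in np.arange(-.15,-.03,.008):
        k=m&(np.abs(L[...,1]-y)<.004); print(n,'y',round(y,3),k.sum(),np.median(z[k]).round(4) if k.any() else 0,g[k].mean() if k.any() else 0)
    a=cv2.resize(s['img'][165:225,370:450] if n=='top' else s['img'][150:230,290:390],(400,300),interpolation=cv2.INTER_CUBIC)
    o=np.hstack([o,a]) if n=='top' else a
cv2.imwrite('pics/c3.png',o[:,:,::-1])
E
```

```text
tray in stage (via tool) [-0.0015  0.0297] zb 0.0167 dyaw -0.0008 F [ 1.1 -0.3 -0.5] M [-0.2  -0.02 -0.13]
side y -0.15 0 0 0
side y -0.142 0 0 0
side y -0.134 0 0 0
side y -0.126 0 0 0
side y -0.118 0 0 0
side y -0.11 1 0.0168 104.0
side y -0.102 1 0.0165 106.0
side y -0.094 1 0.0204 152.0
side y -0.086 3 0.0193 189.33333333333334
side y -0.078 2 0.02 190.5
side y -0.07 5 0.0202 211.8
side y -0.062 7 0.0204 230.57142857142858
side y -0.054 6 0.0191 225.0
side y -0.046 7 0.0249 180.0
side y -0.038 22 0.0206 208.95454545454547
top y -0.15 32 0.015 92.84375
top y -0.142 48 0.0157 83.95833333333333
top y -0.134 41 0.0149 56.63414634146341
top y -0.126 31 0.0153 64.35483870967742
top y -0.118 24 0.016 61.583333333333336
top y -0.11 36 0.0173 63.083333333333336
top y -0.102 50 0.0173 77.34
top y -0.094 52 0.019 111.36538461538461
top y -0.086 47 0.0189 116.97872340425532
top y -0.078 48 0.0209 136.375
top y -0.07 48 0.021 142.08333333333334
top y -0.062 49 0.0202 140.48979591836735
top y -0.054 49 0.0199 143.0204081632653
top y -0.046 23 0.018 126.69565217391305
top y -0.038 0 0 0
```

View pics/c3.png

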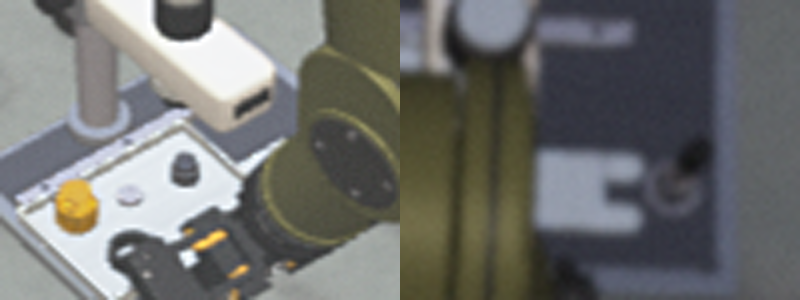

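Call:
servo_tool(
  translation=[
    [0,-0.002,0],
    [0,-0.002,0],
    [0,-0.002,0],
    [0,-0.002,0],
    [0,0,0],
  ],
  turn=[
    [0,0,0],
    [0,0,0],
    [0,0,0],
    [0,0,0],
    [0,0,0],
  ],
)

```text
clock: 22.6
tool_pos: [0.5772, -0.0949, 0.0425]
eef_rot: [0.027, 0.97, -0.001, 0.241]
contact_force: [-0.7, 3.8, -0.1]
opening: 0.109
finger_force: 55.2
```

```bash
python3 rel.py
```

```text
tray in stage (via tool) [-0.0025  0.0241] zb 0.0165 dyaw 0.0036 F [-0.7  3.8 -0.1] M [ 0.61 -0.01  0.8 ]
```

Call:
servo_tool(
  translation=[
    [0,-0.002,0],
    [0,-0.002,0],
    [0,-0.002,0],
    [0,-0.002,0],
    [0,0,0],
  ],
  turn=[
    [0,0,0],
    [0,0,0],
    [0,0,0],
    [0,0,0],
    [0,0,0],
  ],
)

```text
clock: 23.22
tool_pos: [0.5769, -0.1044, 0.0426]
eef_rot: [0.028, 0.97, -0.002, 0.242]
contact_force: [0.3, 2.4, -0.3]
opening: 0.107
finger_force: 55.2
```

```bash
python3 rel.py
```

```text
tray in stage (via tool) [-0.0022  0.0146] zb 0.0166 dyaw 0.0009 F [ 0.3  2.4 -0.3] M [ 0.41 -0.07  0.62]
```

Call:
servo_tool(
  translation=[
    [0,-0.002,0],
    [0,-0.002,0],
    [0,-0.002,0],
    [0,-0.002,0],
    [0,-0.002,0],
    [0,0,0],
  ],
  turn=[
    [0,0,0],
    [0,0,0],
    [0,0,0],
    [0,0,0],
    [0,0,0],
    [0,0,0],
  ],
)

```text
clock: 23.98
tool_pos: [0.5763, -0.1143, 0.0425]
eef_rot: [0.028, 0.97, -0.002, 0.242]
contact_force: [-0.6, 3.0, -0.3]
opening: 0.106
finger_force: 55.2
```

```bash
python3 rel.py
```

```text
tray in stage (via tool) [-0.0023  0.0047] zb 0.0165 dyaw 0.001 F [-0.6  3.  -0.3] M [ 0.44 -0.12  0.67]
```

Call:
servo_tool(
  translation=[
    [-0.0004,-0.0015,0.0002],
    [-0.0004,-0.0015,0.0002],
    [0,-0.0015,0],
    [0,-0.0015,0],
    [0,-0.001,0],
  ],
  turn=[
    [0,0,0],
    [0,0,0],
    [0,0,0],
    [0,0,0],
    [0,0,0],
  ],
)

```text
clock: 24.6
tool_pos: [0.577, -0.121, 0.0424]
eef_rot: [0.027, 0.97, -0.002, 0.242]
contact_force: [1.1, 2.4, 0.6]
opening: 0.108
finger_force: 55.2
```

```bash
python3 rel.py
```

```text
tray in stage (via tool) [-0.0012 -0.002 ] zb 0.0164 dyaw 0.0016 F [1.1 2.4 0.6] M [ 0.61 -0.15  0.68]
```

Call:
servo_tool(
  translation=[
    [-0.0004,-0.0015,0.0002],
    [-0.0004,-0.0015,0.0002],
    [0,-0.0015,0],
    [0,-0.001,0],
  ],
  turn=[
    [0,0,0],
    [0,0,0],
    [0,0,0],
    [0,0,0],
  ],
)

```text
clock: 25.1
tool_pos: [0.5769, -0.1225, 0.0421]
eef_rot: [0.025, 0.97, 0.001, 0.241]
contact_force: [-1.7, 11.4, 3.5]
opening: 0.107
finger_force: 55.2
```

```bash
python3 rel.py
```

```text
tray in stage (via tool) [-0.0013 -0.0035] zb 0.0161 dyaw 0.0077 F [-1.7 11.4  3.5] M [1.89 0.05 1.46]
```

Call:
servo_tool(
  translation=[
    [-0.0009,0.001,0.0005],
    [-0.0006,0.001,0.0001],
    [0,0,0],
  ],
  turn=[
    [0,0,0],
    [0,0,0],
    [0,0,0],
  ],
)

```text
clock: 25.48
tool_pos: [0.577, -0.1222, 0.0421]
eef_rot: [0.026, 0.971, -0.001, 0.24]
contact_force: [-5.7, 8.2, 4.8]
opening: 0.106
finger_force: 55.2
```

```bash
python3 rel.py; python3 - <<'E'
from h import *
s=snap('top');s2=snap('side')
a=cv2.resize(s['img'][160:220,375:445],(400,343),interpolation=cv2.INTER_CUBIC);b=cv2.resize(s2['img'][160:220,320:390],(400,343),interpolation=cv2.INTER_CUBIC)
cv2.imwrite('pics/c4.png',np.hstack([a,b])[:,:,::-1])
E
```

```text
tray in stage (via tool) [-0.0011 -0.0032] zb 0.0161 dyaw 0.0047 F [-5.7  8.2  4.8] M [1.31 0.3  1.16]
```

View pics/c4.png

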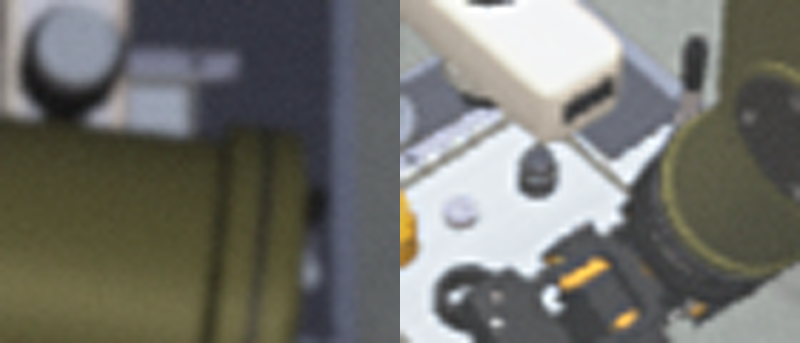

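Call:
servo_tool(
  translation=[
    [0,0.001,0],
    [0,0,0],
    [0,0,0],
    [0,0,0],
  ],
  turn=[
    [0,0,0],
    [0,0,0],
    [0,0,0],
    [0,0,0],
  ],
  grip=0.6,
)

```text
clock: 26.08
tool_pos: [0.5792, -0.1242, 0.0426]
eef_rot: [0.028, 0.97, -0.003, 0.242]
contact_force: [1.0, -0.1, -0.4]
opening: 0.537
finger_force: 0.0
```

Call:
servo_tool(
  translation=[
    [0,0,-0.015],
    [0,0,-0.025],
    [0,0,-0.03],
    [0,0,-0.03],
    [0,0,-0.03],
    [0,0,0],
  ],
  turn=[
    [0,0,0],
    [0,0,0],
    [0,0,0],
    [0,0,0],
    [0,0,0],
    [0,0,0],
  ],
)

```text
clock: 26.82
tool_pos: [0.5174, -0.1216, 0.1595]
eef_rot: [0.028, 0.97, -0.003, 0.243]
contact_force: [-0.9, 0.4, -0.3]
opening: 0.603
finger_force: 0.0
```

```bash
python3 - <<'E'
from kin import *
log(); s=snap('wrist'); cv2.imwrite('pics/w5.png',s['img'][:,:,::-1])
B=Ro.from_euler('z',SY).as_matrix()
for n in ('top','side','wrist'):
    s=snap(n); P=depthpts(s); L=(P-np.r_[SO,0])@B
    k=(L[...,2]>.055)&(L[...,2]<.11)&(np.hypot(L[...,0]+.02,L[...,1]+.115)<.03); q=L[k]
    print(n,k.sum())
    for a,b in ((.055,.07),(.07,.085),(.085,.11)):
        j=(q[:,2]>a)&(q[:,2]<b); print('  ',a,j.sum(),q[j].mean(0).round(4) if j.any() else 0,q[j].std(0).round(4) if j.any() else 0, q[j].min(0).round(3) if j.any() else 0,q[j].max(0).round(3) if j.any() else 0)
    k=(L[...,2]>.030)&(L[...,2]<.06)&(np.abs(L[...,0]+.08)<.035)&(np.abs(L[...,1])<.03); q=L[k]
    if k.sum()>30: print('  handle',k.sum(),q.mean(0).round(4),cv2.minAreaRect(np.float32(q[:,:2]*1000)))
E
```

```text
[ 0.149  0.711  0.058  2.373  3.391  0.441 -1.697] [ 0.5174 -0.1216  0.1595] 26.825
top 45
   0.055 8 [-0.0217 -0.112   0.0618] [0.0028 0.0045 0.0042] [-0.026 -0.122  0.056] [-0.018 -0.108  0.069]
   0.07 8 [-0.023  -0.1113  0.0768] [0.0029 0.0026 0.0037] [-0.026 -0.117  0.07 ] [-0.017 -0.109  0.082]
   0.085 29 [-0.0218 -0.1138  0.0985] [0.0033 0.0035 0.0044] [-0.027 -0.12   0.088] [-0.015 -0.107  0.106]
  handle 123 [-0.0773 -0.001   0.0467] ((-80.00447082519531, -0.020755767822265625), (52.22496032714844, 53.320533752441406), 2.095848321914673)
side 57
   0.055 13 [-0.0243 -0.1127  0.0628] [0.0027 0.0036 0.0043] [-0.029 -0.121  0.056] [-0.019 -0.108  0.069]
   0.07 13 [-0.0236 -0.1115  0.0785] [0.0027 0.0032 0.0049] [-0.027 -0.118  0.071] [-0.018 -0.108  0.085]
   0.085 31 [-0.0232 -0.1134  0.096 ] [0.0035 0.0036 0.0065] [-0.031 -0.12   0.085] [-0.017 -0.107  0.107]
  handle 94 [-0.0791  0.003   0.0421] ((-73.54894256591797, 3.6813411712646484), (68.3814468383789, 25.04734230041504), 19.724626541137695)
wrist 374
   0.055 231 [-0.0229 -0.1145  0.0627] [0.0019 0.0037 0.0043] [-0.026 -0.122  0.055] [-0.018 -0.109  0.07 ]
   0.07 124 [-0.0225 -0.1113  0.0763] [0.0021 0.002  0.0042] [-0.026 -0.119  0.07 ] [-0.018 -0.108  0.085]
   0.085 19 [-0.0202 -0.1093  0.0873] [0.0012 0.0005 0.0019] [-0.023 -0.11   0.085] [-0.018 -0.109  0.091]
  handle 856 [-0.0894 -0.0027  0.0481] ((-80.63615417480469, 0.7748661041259766), (51.41745376586914, 56.4578742980957), 0.598495602607727)
```

```bash
python3 - <<'E'
from kin import *
B=Ro.from_euler('z',SY).as_matrix(); S=snap('top'); w=snap('wrist'); p=np.r_[SO,0]+B@[-.02,-.115,.05]
o=np.zeros((600,800,3),np.uint8)
for i,(s,h) in enumerate(((w,60),(S,22))):
    u,v=proj(s,p)[0].astype(int); print(u,v); u0=min(max(u-h,0),639-2*h);v0=min(max(v-h,0),479-2*h)
    print('crop',u0,v0,400/(2*h)); o[:400,400*i:400*i+400]=cv2.resize(s['img'][v0:v0+2*h,u0:u0+2*h],(400,400),interpolation=cv2.INTER_CUBIC)
o[400:,:266]=cv2.resize(w['img'],(266,200))
cv2.imwrite('pics/c5.png',o[:,:,::-1])
E
```

```text
187 290
crop 127 230 3.3333333333333335
425 199
crop 403 177 9.090909090909092
```

View pics/c5.png

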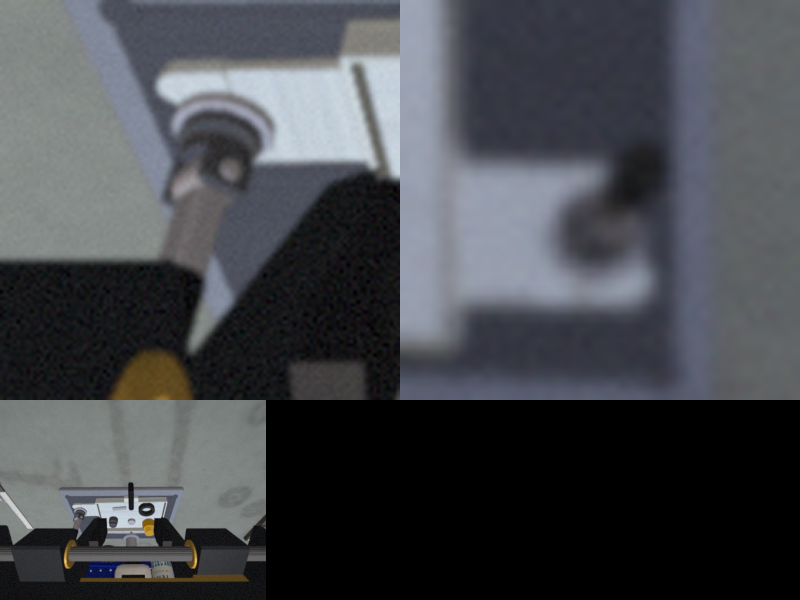

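```bash
cat > lev.py <<'E'
from kin import *
B=Ro.from_euler('z',SY).as_matrix(); ST=np.r_[SO,0]+B@[-.0212,-.1175,0]  # corrected by seated tray
# tray seated est (-.0011,-.0032): stud where slot is
ST=np.r_[SO,0]+B@[-.0215,-.114,0]
def Rlev(n,a,flip):
    """tool y along lever y; body leans toward lever +x by a. flip: half turn about tool z"""
    psi=SY-n; xl=np.array([np.cos(psi),np.sin(psi),0]); z=-np.cos(a)*np.array([0,0,1])-np.sin(a)*xl
    yl=np.array([-np.sin(psi),np.cos(psi),0])*(1 if flip else -1)
    x=np.cross(yl,z); return Ro.from_matrix(np.c_[x,yl,z])
if __name__=='__main__':
    q0=r.get_state()['q']; rng=np.random.default_rng(1)
    print(ST)
    for a in (.0,.35,-.35):
      for flip in (0,1):
        res=[]
        for n in (.7,1.8):
            S=[]
            for i in range(25):
                x,e=ik(ST+[0,0,.09],Rlev(n,a,flip),rng.uniform(LO,HI))
                if e<2e-3: S.append(x)
            S.sort(key=lambda x:np.abs(x-q0)[[2,4,6]].sum()); res.append(S)
            print(a,flip,n,len(S),[s.round(2).tolist() for s in S[:2]], 'q5 range',[round(f(s[4] for s in S),2) for f in (min,max)] if S else '')
E
python3 lev.py
```

```text
[ 0.63235304 -0.23631792  0.        ]
0.0 0 0.7 8 [[0.29, 0.96, -0.0, 1.52, 0.01, 0.66, -2.04], [0.3, 0.96, -0.02, 1.52, 0.03, 0.66, -2.06]] q5 range [np.float64(-0.73), np.float64(0.24)]
0.0 0 1.8 21 [[0.07, 1.01, 0.44, 1.53, -0.58, 0.73, -2.66], [0.07, 1.01, 0.44, 1.53, -0.58, 0.73, -2.66]] q5 range [np.float64(-1.0), np.float64(0.9)]
0.0 1 0.7 18 [[0.77, 1.18, -1.07, 1.49, 1.1, 1.15, 0.3], [0.85, 1.37, -1.45, 1.49, 1.36, 1.47, 0.2]] q5 range [np.float64(-0.77), np.float64(1.36)]
0.0 1 1.8 10 [[0.67, 1.07, -0.78, 1.5, 0.87, 0.95, -0.67], [0.66, 1.07, -0.77, 1.5, 0.86, 0.94, -0.66]] q5 range [np.float64(-0.38), np.float64(0.87)]
0.35 0 0.7 12 [[0.29, 1.12, 0.14, 1.15, -0.27, 1.22, -1.81], [0.27, 1.12, 0.19, 1.15, -0.32, 1.23, -1.78]] q5 range [np.float64(-0.69), np.float64(1.1)]
0.35 0 1.8 18 [[0.45, 1.0, -0.0, 1.47, -0.49, 0.79, -2.61], [0.46, 1.0, -0.03, 1.47, -0.47, 0.78, -2.63]] q5 range [np.float64(-1.0), np.float64(0.98)]
0.35 1 0.7 19 [[0.79, 1.43, -1.44, 1.11, 1.08, 1.69, 0.49], [0.78, 1.4, -1.37, 1.11, 1.03, 1.64, 0.52]] q5 range [np.float64(-0.49), np.float64(1.08)]
0.35 1 1.8 18 [[0.98, 1.36, -1.37, 1.43, 1.05, 1.19, -0.62], [0.96, 1.31, -1.27, 1.44, 0.97, 1.11, -0.58]] q5 range [np.float64(-0.98), np.float64(1.05)]
-0.35 0 0.7 6 [[0.12, 0.91, 0.16, 1.84, 0.54, 0.11, -2.66], [0.12, 0.91, 0.16, 1.84, 0.54, 0.11, -2.66]] q5 range [np.float64(-0.71), np.float64(0.54)]
-0.35 0 1.8 20 [[-0.28, 1.2, 0.93, 1.55, -0.74, 0.79, -2.66], [-0.28, 1.21, 0.93, 1.55, -0.74, 0.79, -2.66]] q5 range [np.float64(-0.98), np.float64(1.13)]
-0.35 1 0.7 16 [[0.32, 0.91, -0.2, 1.83, 1.28, 0.34, -0.17], [0.39, 0.92, -0.32, 1.83, 1.35, 0.44, -0.22]] q5 range [np.float64(-1.0), np.float64(1.55)]
-0.35 1 1.8 18 [[0.48, 1.08, -0.7, 1.5, 1.1, 1.15, -0.94], [0.43, 1.05, -0.61, 1.5, 1.03, 1.09, -0.91]] q5 range [np.float64(-0.69), np.float64(1.55)]
```

```bash
cat > back.py <<'E'
from lev import *
from scipy.interpolate import PchipInterpolator
q0=r.get_state()['q']
g=np.array(np.meshgrid([-.04,0,.04],[-.094,-.047,0,.047,.094],[-.045,-.085,-.125,-.165])).reshape(3,-1).T
g=np.r_[g,[[0,.062,.019],[0,-.062,.019],[0,.062,-.02],[0,-.062,-.02]], [[0,0,-.22],[0,0,-.27],[.05,0,-.2],[-.05,0,-.2]]]
def clear(q):
    p,R=fk(q); W=p+R.apply(g); L=(W-np.r_[SO,0])@B
    lo=np.array([-.07,-.025,.128]);hi=np.array([.11,.025,.245]); d=np.maximum(np.maximum(lo-L,L-hi),0)
    return np.linalg.norm(d,axis=1).min(), W[:,2].min()
if __name__=='__main__':
    R=Rlev(.7,.35,1); pg=ST+[0,0,.092]-.09*R.as_matrix()[:,2]
    best=[]
    rng=np.random.default_rng(2)
    goals=[]
    for s in ([.6,1.0,-.6,1.2,.5,1.3,.8],[.4,1.,-.2,1.2,.1,1.2,1.1]):
        x,e=ik(pg,R,s); goals.append(x); print('goal',x.round(2),e)
    for i in range(60):
        qg=goals[i%2]; qm=(q0+qg)/2; qm[:]+=rng.normal(0,1,7)*[.2,.15,.3,.15,.4,.25,.3]; qm[1]=rng.uniform(.35,.7); qm[5]=rng.uniform(.4,1.2)
        N=30; Q=PchipInterpolator([0,.5,1],np.array([q0,qm,qg]))(np.linspace(0,1,N+1)); rows=rowsof(Q)
        if max(np.abs(w).max() for d,w in rows)>.18 or max(np.abs(d).max() for d,w in rows)>.06: continue
        X=track(q0,rows,3); c=np.array([clear(x) for x in X]); e=np.linalg.norm(fk(X[-1])[0]-pg)
        best.append((c[:,0].min()-5*max(0,.05-X[:,5].min())-e-.2*np.abs(np.diff(X,axis=0)).max(),c[:,0].min(),c[:,1].min(),e,X,rows,Q))
    best.sort(key=lambda t:-t[0])
    for b in best[:3]: print([round(float(x),3) for x in b[:4]],b[4][:,5].min().round(2),np.abs(np.diff(b[4],axis=0)).max().round(2),b[4][-1].round(2))
    b=best[0]; show(b[5]); pickle.dump(b[6],open('Q.p','wb'))
    print(*[(x.round(2),fk(x)[0].round(2)) for x in b[4][::5]],sep='\n')
E
time python3 back.py
```

```text
goal [ 0.55  1.1  -0.53  0.95  0.29  1.48  0.95] 7.297857387844608e-10
goal [ 0.44  1.07 -0.2   0.96  0.03  1.44  1.12] 5.2746247214199594e-06
[-0.126, 0.0, 0.139, 0.006] 0.29 0.6 [ 0.39  1.07 -0.08  0.95 -0.06  1.44  1.19]
[-0.159, 0.016, 0.132, 0.005] 0.04 0.6 [ 0.46  1.07 -0.25  0.95  0.06  1.45  1.09]
[-0.162, 0.016, 0.139, 0.007] 0.04 0.6 [ 0.44  1.08 -0.21  0.95  0.05  1.46  1.12]
tr [[-0.06, 0.028, 0.003], [-0.06, 0.021, 0.004], [-0.059, 0.014, 0.005], [-0.057, 0.007, 0.006], [-0.054, 0.0, 0.007], [-0.05, -0.006, 0.008], [-0.045, -0.012, 0.008], [-0.039, -0.018, 0.008], [-0.032, -0.022, 0.009], [-0.025, -0.026, 0.009], [-0.019, -0.028, 0.009], [-0.012, -0.03, 0.009], [-0.006, -0.031, 0.009], [-0.0, -0.031, 0.01], [0.005, -0.03, 0.01], [0.012, -0.028, 0.011], [0.019, -0.025, 0.012], [0.026, -0.02, 0.013], [0.032, -0.015, 0.015], [0.036, -0.01, 0.016], [0.038, -0.004, 0.018], [0.039, 0.001, 0.02], [0.038, 0.006, 0.021], [0.035, 0.011, 0.022], [0.032, 0.015, 0.023], [0.026, 0.018, 0.023], [0.02, 0.02, 0.022], [0.014, 0.021, 0.021], [0.006, 0.022, 0.019], [-0.001, 0.021, 0.016]]
w
[... 607 characters left out ...]
-0.11, 0.1, -0.01], [-0.12, 0.08, -0.01]]
(array([ 0.15,  0.72,  0.06,  2.37,  3.39,  0.44, -1.7 ]), array([ 0.52, -0.12,  0.16]))
(array([-0.01,  0.67,  0.06,  2.11,  3.33,  0.76, -1.57]), array([ 0.74, -0.03,  0.33]))
(array([-0.21,  0.64,  0.28,  1.88,  2.93,  0.85, -1.36]), array([ 0.84, -0.08,  0.52]))
(array([-0.39,  0.69,  0.68,  1.65,  2.27,  0.55, -0.95]), array([ 0.83, -0.22,  0.58]))
(array([-0.25,  0.75,  0.67,  1.42,  0.93,  0.59,  0.39]), array([ 0.76, -0.35,  0.49]))
(array([0.11, 0.86, 0.23, 1.18, 0.4 , 1.14, 0.97]), array([ 0.67, -0.35,  0.31]))
(array([ 0.39,  1.07, -0.08,  0.95, -0.06,  1.44,  1.19]), array([ 0.66, -0.26,  0.18]))
real	0m15.568s
user	0m15.767s
sys	0m0.229s
```

```bash
cat > back2.py <<'E'
from back import *
R=Rlev(.7,.35,1); pg=ST+[0,0,.092]-.09*R.as_matrix()[:,2]
rng=np.random.default_rng(3); best=[]
goals=[ik(pg,R,s)[0] for s in ([.6,1.0,-.6,1.2,.5,1.3,.8],[.4,1.,-.2,1.2,.1,1.2,1.1])]
for i in range(50):
    qg=goals[i%2]; qa=q0.copy(); qa[0]=rng.uniform(.8,1.1); qa[1]=rng.uniform(.4,.6); qa[3]-=rng.uniform(0,.3)
    qm=(qa+qg)/2; qm+=rng.normal(0,1,7)*[.15,.1,.4,.15,.4,.25,.4]; qm[0]=rng.uniform(.8,1.3); qm[1]=rng.uniform(.45,.8); qm[5]=rng.uniform(.4,1.2)
    N=34; Q=PchipInterpolator([0,.25,.62,1],np.array([q0,qa,qm,qg]))(np.linspace(0,1,N+1)); rows=rowsof(Q)
    mw=max(np.abs(w).max() for d,w in rows); md=max(np.abs(d).max() for d,w in rows)
    X=track(q0,rows,3); c=np.array([clear(x) for x in X]); e=np.linalg.norm(fk(X[-1])[0]-pg)
    sp=np.abs(np.diff(X,axis=0)).max()
    best.append((min(c[:,0].min(),.05)-3*max(0,.06-X[:,5].min())-e-.3*max(0,sp-.2)-2*max(0,mw-.17)-5*max(0,md-.06)-max(0,.1-c[:,1].min()),c[:,0].min(),c[:,1].min(),e,sp,mw,md,X,rows,Q))
best.sort(key=lambda t:-t[0])
for b in best[:3]: print([round(float(x),3) for x in b[:7]],b[7][:,5].min().round(2),b[7][-1].round(2))
b=best[0]; show(b[8]); pickle.dump(b[9],open('Q.p','wb'))
print(*[(x.round(2),fk(x)[0].round(2)) for x in b[7][::5]],sep='\n')
E
python3 back2.py
```

```text
[-0.151, 0.028, 0.139, 0.006, 0.275, 0.19, 0.082] 0.44 [ 0.45  1.08 -0.23  0.95  0.05  1.44  1.11]
[-0.208, 0.017, 0.139, 0.007, 0.291, 0.22, 0.078] 0.44 [ 0.49  1.05 -0.36  1.01  0.17  1.41  1.04]
[-0.244, 0.023, 0.139, 0.012, 0.6, 0.16, 0.087] 0.16 [ 0.41  1.08 -0.14  0.95  0.    1.42  1.15]
tr [[-0.005, -0.079, -0.031], [-0.006, -0.079, -0.03], [-0.008, -0.077, -0.029], [-0.009, -0.072, -0.027], [-0.01, -0.064, -0.023], [-0.01, -0.053, -0.018], [-0.01, -0.039, -0.012], [-0.01, -0.022, -0.006], [-0.01, -0.004, 0.001], [-0.024, -0.004, 0.004], [-0.037, -0.007, 0.007], [-0.047, -0.011, 0.009], [-0.054, -0.015, 0.011], [-0.056, -0.019, 0.013], [-0.054, -0.022, 0.014], [-0.048, -0.025, 0.015], [-0.038, -0.026, 0.014], [-0.027, -0.025, 0.011], [-0.015, -0.021, 0.008], [-0.004, -0.016, 0.004], [0.006, -0.009, -0.001], [0.015, -0.001, -0.005], [0.025, 0.007, -0.01], [0.034, 0.015, -0.015], [0.043, 0.022, -0.018], [0.051, 0.03, -0.02], [0.057, 0.037, -0.021], [0.062, 0.045, -0.019], [0.065, 0.053, -0.015], [0.066, 0.061, -0.01], [0.064, 0.069, -0.003], [0.059, 0.075, 0.005], [0.051, 0.08, 
[... 663 characters left out ...]
0.09, 0.14, -0.17], [-0.1, 0.14, -0.18], [-0.12, 0.13, -0.19], [-0.13, 0.12, -0.19]]
(array([ 0.15,  0.72,  0.06,  2.37,  3.39,  0.44, -1.7 ]), array([ 0.52, -0.12,  0.16]))
(array([ 0.76,  0.49,  0.17,  2.36,  3.5 ,  0.49, -1.81]), array([ 0.36, -0.45,  0.29]))
(array([ 0.89,  0.43,  0.25,  2.29,  3.5 ,  0.52, -1.83]), array([ 0.28, -0.55,  0.37]))
(array([ 0.67,  0.49,  0.53,  2.  ,  3.02,  0.77, -1.64]), array([ 0.31, -0.71,  0.57]))
(array([ 0.38,  0.7 ,  1.04,  1.65,  1.99,  0.63, -1.12]), array([ 0.21, -0.77,  0.71]))
(array([ 0.4 ,  0.73,  0.8 ,  1.38,  0.95,  0.86, -0.03]), array([ 0.27, -0.74,  0.59]))
(array([0.46, 0.86, 0.25, 1.13, 0.42, 1.25, 0.65]), array([ 0.49, -0.56,  0.33]))
```

```bash
cat > path.py <<'E'
from back import *
import sys
Q=pickle.load(open('Q.p','rb')); D=PchipInterpolator(np.linspace(0,1,len(Q)),Q)(np.linspace(0,1,600))
P=[T(*fk(q)) for q in D]; c=[0]
for a,b in zip(P[:-1],P[1:]):
    M=np.linalg.inv(a)@b; c.append(c[-1]+max(np.abs(M[:3,3]).max()/.055,np.abs(Ro.from_matrix(M[:3,:3]).as_rotvec()).max()/.13))
c=np.array(c); 
def at(t):
    q=np.array([np.interp(t,c,D[:,j]) for j in range(7)]); return T(*fk(q))
C=cur(); i=int(sys.argv[1]); n=int(sys.argv[2]); tot=c[-1]; print('total rows',tot)
tr=[];w=[];A=C;rows=[]
for k in range(i+1,i+n+1):
    M=at(min(k,tot)); E=np.linalg.inv(A)@M; d=E[:3,3].round(3); v=Ro.from_matrix(E[:3,:3]).as_rotvec().round(2); rows.append((d,v)); A=A@T(d,Ro.from_rotvec(v))
show(rows); X=track(r.get_state()['q'],rows,3); print(r.get_state()['q'].round(2),'end',X[-1].round(2),fk(X[-1])[0].round(3),'q6',X[:,5].min().round(2),'clear',min(clear(x)[0] for x in X),'sp',np.abs(np.diff(X,axis=0)).max().round(2))
E
python3 path.py 0 20
```

```text
total rows 33.85524796629279
tr [[-0.005, -0.055, -0.021], [-0.005, -0.054, -0.02], [-0.006, -0.055, -0.02], [-0.006, -0.055, -0.02], [-0.007, -0.055, -0.019], [-0.008, -0.055, -0.02], [-0.009, -0.054, -0.019], [-0.011, -0.055, -0.019], [-0.021, -0.053, -0.015], [-0.056, -0.01, 0.008], [-0.055, -0.013, 0.01], [-0.056, -0.015, 0.011], [-0.056, -0.019, 0.013], [-0.055, -0.023, 0.015], [-0.051, -0.027, 0.015], [-0.037, -0.026, 0.013], [-0.025, -0.023, 0.011], [-0.015, -0.021, 0.008], [-0.003, -0.017, 0.004], [0.017, -0.008, -0.005]]
w [[0.05, -0.04, 0.09], [0.06, -0.04, 0.08], [0.06, -0.03, 0.08], [0.06, -0.04, 0.08], [0.06, -0.04, 0.08], [0.07, -0.04, 0.07], [0.06, -0.03, 0.07], [0.07, -0.05, 0.06], [0.07, -0.05, 0.06], [0.03, -0.12, 0.0], [0.05, -0.12, 0.01], [0.06, -0.12, 0.01], [0.08, -0.13, 0.01], [0.1, -0.12, 0.02], [0.13, -0.11, 0.01], [0.13, -0.08, 0.01], [0.13, -0.04, 0.01], [0.13, -0.01, 0.01], [0.13, 0.03, -0.01], [0.12, 0.1, -0.03]]
[ 0.15  0.72  0.06  2.37  3.39  0.44 -1.7 ] end [ 0.33  0.8   1.21  1.54  1.42  0.48 -0.64] [ 0.208 -0.764  0.693] q6 0.44 clear 0.05601473573637566 sp 0.51
```

Call:
servo_tool(
  translation=[
    [-0.003,-0.03,-0.015],
    [-0.007,-0.055,-0.02],
    [-0.005,-0.055,-0.021],
    [-0.006,-0.055,-0.02],
    [-0.006,-0.055,-0.02],
    [-0.007,-0.055,-0.019],
    [-0.008,-0.055,-0.02],
    [-0.009,-0.054,-0.019],
    [-0.011,-0.055,-0.019],
    [-0.021,-0.053,-0.015],
  ],
  turn=[
    [0.03,-0.02,0.05],
    [0.06,-0.04,0.09],
    [0.06,-0.04,0.08],
    [0.06,-0.03,0.08],
    [0.06,-0.04,0.08],
    [0.06,-0.04,0.08],
    [0.07,-0.04,0.07],
    [0.06,-0.03,0.07],
    [0.07,-0.05,0.06],
    [0.07,-0.05,0.06],
  ],
)

```text
clock: 28.38
tool_pos: [0.2379, -0.5463, 0.3632]
eef_rot: [0.431, 0.797, -0.21, 0.368]
contact_force: [-0.4, -0.0, -0.3]
opening: 0.6
finger_force: 0.0
```

```bash
python3 path.py 9 10
```

```text
total rows 33.85524796629279
tr [[-0.05, 0.03, 0.026], [-0.055, -0.012, 0.009], [-0.056, -0.015, 0.011], [-0.056, -0.019, 0.013], [-0.056, -0.023, 0.015], [-0.051, -0.027, 0.015], [-0.036, -0.026, 0.014], [-0.025, -0.023, 0.01], [-0.015, -0.021, 0.008], [-0.003, -0.018, 0.004]]
w [[-0.02, -0.1, -0.04], [0.05, -0.12, 0.0], [0.06, -0.12, 0.01], [0.08, -0.13, 0.02], [0.1, -0.12, 0.01], [0.13, -0.12, 0.01], [0.13, -0.07, 0.01], [0.13, -0.04, 0.01], [0.13, -0.01, 0.01], [0.13, 0.03, -0.01]]
[ 0.98  0.39  0.22  2.31  3.55  0.46 -1.88] end [ 0.37  0.72  1.09  1.63  1.93  0.58 -1.08] [ 0.214 -0.769  0.711] q6 0.46 clear 0.43183388625497166 sp 0.3
```

Call:
servo_tool(
  translation=[
    [-0.05,0.03,0.026],
    [-0.055,-0.012,0.009],
    [-0.056,-0.015,0.011],
    [-0.056,-0.019,0.013],
    [-0.056,-0.023,0.015],
    [-0.051,-0.027,0.015],
    [-0.036,-0.026,0.014],
    [-0.025,-0.023,0.01],
    [-0.015,-0.021,0.008],
    [-0.003,-0.018,0.004],
  ],
  turn=[
    [-0.02,-0.1,-0.04],
    [0.05,-0.12,0],
    [0.06,-0.12,0.01],
    [0.08,-0.13,0.02],
    [0.1,-0.12,0.01],
    [0.13,-0.12,0.01],
    [0.13,-0.07,0.01],
    [0.13,-0.04,0.01],
    [0.13,-0.01,0.01],
    [0.13,0.03,-0.01],
  ],
)

```text
clock: 29.62
tool_pos: [0.2161, -0.7672, 0.7107]
eef_rot: [-0.53, -0.38, 0.61, -0.452]
contact_force: [-2.6, -1.1, 0.3]
opening: 0.602
finger_force: 0.0
```

```bash
python3 path.py 19 15
```

```text
total rows 33.85524796629279
tr [[0.016, -0.009, -0.003], [0.036, 0.01, -0.015], [0.044, 0.02, -0.02], [0.049, 0.027, -0.02], [0.053, 0.033, -0.021], [0.056, 0.038, -0.019], [0.057, 0.044, -0.015], [0.056, 0.049, -0.012], [0.053, 0.051, -0.007], [0.047, 0.053, -0.002], [0.043, 0.052, 0.002], [0.036, 0.053, 0.007], [0.033, 0.054, 0.01], [0.027, 0.054, 0.014], [0.02, 0.047, 0.014]]
w [[0.13, 0.1, -0.02], [0.07, 0.13, -0.06], [0.02, 0.13, -0.06], [-0.0, 0.13, -0.09], [-0.02, 0.13, -0.09], [-0.04, 0.13, -0.11], [-0.04, 0.12, -0.12], [-0.06, 0.12, -0.13], [-0.07, 0.11, -0.13], [-0.06, 0.11, -0.12], [-0.07, 0.1, -0.13], [-0.07, 0.09, -0.12], [-0.08, 0.08, -0.13], [-0.08, 0.09, -0.12], [-0.07, 0.06, -0.1]]
[ 0.37  0.71  1.06  1.63  1.95  0.6  -1.08] end [ 0.44  1.07 -0.22  0.97  0.05  1.44  1.1 ] [ 0.655 -0.257  0.177] q6 0.5 clear 0.022239101568760612 sp 0.52
```

Call:
servo_tool(
  translation=[
    [0.008,-0.005,-0.001],
    [0.009,-0.004,-0.002],
    [0.018,0.005,-0.007],
    [0.018,0.005,-0.008],
    [0.022,0.01,-0.01],
    [0.022,0.01,-0.01],
    [0.049,0.027,-0.02],
    [0.053,0.033,-0.021],
    [0.056,0.038,-0.019],
    [0.057,0.044,-0.015],
  ],
  turn=[
    [0.065,0.05,-0.01],
    [0.065,0.05,-0.01],
    [0.035,0.065,-0.03],
    [0.035,0.065,-0.03],
    [0.01,0.065,-0.03],
    [0.01,0.065,-0.03],
    [0,0.13,-0.09],
    [-0.02,0.13,-0.09],
    [-0.04,0.13,-0.11],
    [-0.04,0.12,-0.12],
  ],
)

```text
clock: 30.88
tool_pos: [0.395, -0.6511, 0.4335]
eef_rot: [0.662, 0.629, -0.401, 0.078]
contact_force: [-0.5, -0.4, -0.7]
opening: 0.601
finger_force: 0.0
```

```bash
python3 path.py 26 8
```

```text
total rows 33.85524796629279
tr [[0.067, 0.064, -0.011], [0.053, 0.051, -0.007], [0.047, 0.052, -0.002], [0.042, 0.053, 0.003], [0.037, 0.053, 0.006], [0.032, 0.054, 0.01], [0.027, 0.054, 0.014], [0.02, 0.047, 0.014]]
w [[-0.06, 0.12, -0.12], [-0.06, 0.11, -0.13], [-0.07, 0.11, -0.13], [-0.07, 0.09, -0.12], [-0.07, 0.09, -0.13], [-0.08, 0.09, -0.12], [-0.08, 0.08, -0.12], [-0.07, 0.07, -0.11]]
[0.46 0.78 0.45 1.21 0.58 1.13 0.48] end [ 0.44  1.07 -0.22  0.96  0.04  1.44  1.11] [ 0.655 -0.257  0.177] q6 1.13 clear 0.022320155946753226 sp 0.1
```

Call:
servo_tool(
  translation=[
    [0.06,0.06,-0.011],
    [0.056,0.054,-0.007],
    [0.049,0.053,-0.002],
    [0.042,0.053,0.003],
    [0.037,0.053,0.006],
    [0.032,0.054,0.01],
    [0.027,0.05,0.014],
    [0.01,0.02,0.01],
    [0,0,0],
  ],
  turn=[
    [-0.06,0.12,-0.12],
    [-0.06,0.11,-0.13],
    [-0.07,0.11,-0.13],
    [-0.07,0.09,-0.12],
    [-0.07,0.09,-0.13],
    [-0.08,0.09,-0.12],
    [-0.08,0.08,-0.12],
    [-0.07,0.07,-0.11],
    [0,0,0],
  ],
)

```text
clock: 32.0
tool_pos: [0.607, -0.3229, 0.2143]
eef_rot: [0.363, 0.916, 0.06, -0.161]
contact_force: [0.4, -0.1, -0.3]
opening: 0.601
finger_force: 0.0
```

```bash
cat > seelev.py <<'E'
from lev import *
log(); s=snap('wrist'); P=depthpts(s); L=(P-np.r_[SO,0])@B
print('proj stud',proj(s,ST+[0,0,.09])[0].round(0),'cam',(-s['R'].T@s['t']).round(3))
k=(L[...,2]>.06)&(L[...,2]<.115)&(np.hypot(L[...,0]+.021,L[...,1]+.114)<.03); q=L[k]; print(k.sum(),q.mean(0).round(4))
# local normals on the grip via depth gradient
du=np.roll(L,-2,1)-np.roll(L,2,1); dv=np.roll(L,-2,0)-np.roll(L,2,0); n=np.cross(du,dv); n/=np.linalg.norm(n,axis=2,keepdims=True)+1e-9
nn=n[k]; nn=nn*np.sign(-(nn*(q-(((-s['R'].T@s['t'])-np.r_[SO,0])@B)).sum(1)))[:,None]
top=nn[:,2]>.8; side=np.abs(nn[:,2])<.4
print('top',top.sum(),q[top].mean(0).round(4) if top.any() else 0)
a=np.degrees(np.arctan2(nn[side,1],nn[side,0])); h,e=np.histogram(a,bins=36,range=(-180,180)); print('side normals',side.sum(),[(int(e[i]),int(h[i])) for i in np.argsort(-h)[:6]])
for lo,hi in ((.06,.075),(.075,.09),(.09,.115)):
    j=(q[:,2]>lo)&(q[:,2]<hi)
    if j.sum()>6: print(lo,j.sum(),q[j].mean(0).round(4),cv2.minAreaRect(np.float32(q[j][:,:2]*1000)))
u,v=proj(s,ST+[0,0,.07])[0].astype(int)
h=70; u0=min(max(u-h,0),640-2*h); v0=min(max(v-h,0),480-2*h)
cv2.imwrite('pics/w6.png',np.hstack([cv2.resize(s['img'][v0:v0+2*h,u0:u0+2*h],(400,400),interpolation=cv2.INTER_CUBIC),cv2.resize(s['img'],(400,300))[:, :].copy() if 0 else np.vstack([cv2.resize(s['img'],(400,300)),np.zeros((100,400,3),np.uint8)])])[:,:,::-1])
E
python3 seelev.py
```

```text
[ 0.533  1.007 -0.192  0.997  0.051  1.476  1.206] [ 0.607  -0.3229  0.2143] 32.0
proj stud [417. 239.] cam [ 0.588 -0.303  0.359]
433 [-0.0203 -0.1183  0.0922]Traceback (most recent call last):
  File "seelev.py", line 7, in <module>
    nn=n[k]; nn=nn*np.sign(-(nn*(q-(((-s['R'].T@s['t'])-np.r_[SO,0])@B)).sum(1)))[:,None]
                             ~~^~~~~~~~~~~~~~~~~~~~~~~~~~~~~~~~~~~~~~~~~~~~~~~~
ValueError: operands could not be broadcast together with shapes (433,3) (433,)
```

```bash
sed -i "s/(q-(((-s\['R'\].T@s\['t'\])-np.r_\[SO,0\])@B)).sum(1)))/(q-(((-s['R'].T@s['t'])-np.r_[SO,0])@B))).sum(1))/" seelev.py; python3 seelev.py
```

```text
[ 0.533  1.005 -0.19   0.996  0.052  1.476  1.205] [ 0.607  -0.324   0.2155] 32.05
proj stud [418. 237.] cam [ 0.587 -0.304  0.36 ]
427 [-0.0204 -0.1183  0.0924]
top 110 [-0.0192 -0.1169  0.1006]
side normals 268 [(-150, 40), (-140, 36), (-50, 21), (-130, 19), (40, 17), (-160, 15)]
0.06 45 [-0.0219 -0.1198  0.0663] ((-21.063291549682617, -119.87696075439453), (4.543914794921875, 12.66907024383545), 62.3723030090332)
0.075 83 [-0.0219 -0.1205  0.0827] ((-21.449838638305664, -120.0560073852539), (4.430110454559326, 13.593355178833008), 60.41154861450195)
0.09 299 [-0.0198 -0.1175  0.099 ] ((-19.168256759643555, -116.48530578613281), (12.021075248718262, 13.934100151062012), 38.713478088378906)
```

View pics/w6.png

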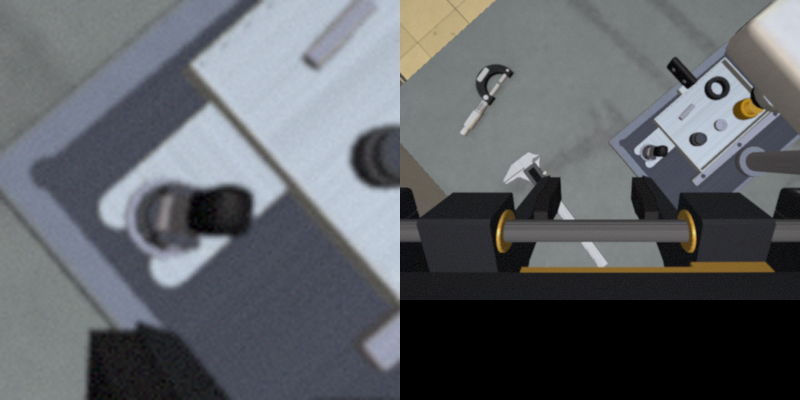

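```bash
sed -i 's/^ST=np.r_\[SO,0\]+B@\[-.0215,-.114,0\]/ST=np.r_[SO,0]+B@[-.0187,-.1165,0]/' lev.py; python3 - <<'E'
from back import *
R=Rlev(.9,.35,1); g0=ST+[0,0,.09]; h0=g0-.07*R.as_matrix()[:,2]; print(g0,h0)
X=wp((h0,R,6),(g0,R,6)); print([round(clear(x)[0],3) for x in X],X[-1].round(2))
# turn check
rows=[]; A=T(g0,R)
for i in range(1,11):
    M=T(ST+[0,0,.09-.00024*i],Rlev(.9+.1*i,.35,1)); E=np.linalg.inv(A)@M; rows.append((E[:3,3].round(4),Ro.from_matrix(E[:3,:3]).as_rotvec().round(3))); A=M
show(rows); Y=track(X[-1],rows); print(Y[-1].round(2),[round(clear(x)[0],3) for x in Y])
E
```

```text
[ 0.63500872 -0.23897072  0.09      ] [ 0.64885338 -0.25857843  0.15575609]
tr [[-0.001, 0.013, 0.01], [-0.001, 0.013, 0.01], [-0.0, 0.013, 0.011], [0.0, 0.012, 0.011], [0.0, 0.012, 0.011], [0.001, 0.012, 0.011], [-0.0, 0.0, 0.012], [-0.0, 0.0, 0.012], [-0.0, 0.0, 0.012], [-0.0, 0.0, 0.012], [-0.0, 0.0, 0.012], [-0.0, 0.0, 0.012]]
w [[-0.013, 0.002, 0.031], [-0.013, 0.002, 0.031], [-0.013, 0.002, 0.031], [-0.013, 0.002, 0.031], [-0.013, 0.002, 0.031], [-0.013, 0.002, 0.031], [0.0, 0.0, -0.0], [0.0, 0.0, -0.0], [0.0, 0.0, -0.0], [0.0, 0.0, -0.0], [0.0, 0.0, -0.0], [0.0, 0.0, -0.0]]
dqmax/row 0.04 end [ 0.45  1.11 -0.18  1.16 -0.04  1.17  0.98] [ 0.635 -0.238  0.088] err [-0.     0.001 -0.002]
[np.float64(0.095), np.float64(0.083), np.float64(0.073), np.float64(0.062), np.float64(0.053), np.float64(0.044), np.float64(0.035), np.float64(0.032), np.float64(0.028), np.float64(0.025), np.float64(0.022), np.float64(0.019), np.float64(0.015)] [ 0.45  1.11 -0.18  1.16 -0.04  1.17  0.98]
tr [[-0.0001, 0.0, 0.0002], [-0.0001, -0.0, 0.0002], [-0.0001, -0.0, 0.0002], [-0.0001, 0.0, 0.0002], [-0.0001, 0.0, 0.0002], [-0.0001, 0.0, 0.0002], [-0.0001, 0.0, 0.0002], [-0.0001, 0.0, 0.0002], [-0.0001, 0.0, 0.0002], [-0.0001, -0.0, 0.0002]]
w [[-0.034, -0.0, 0.094], [-0.034, -0.0, 0.094], [-0.034, -0.0, 0.094], [-0.034, 0.0, 0.094], [-0.034, -0.0, 0.094], [-0.034, -0.0, 0.094], [-0.034, 0.0, 0.094], [-0.034, -0.0, 0.094], [-0.034, 0.0, 0.094], [-0.034, 0.0, 0.094]]
[ 0.49  1.   -0.09  1.49 -0.43  0.72  0.39] [np.float64(0.015), np.float64(0.022), np.float64(0.029), np.float64(0.036), np.float64(0.045), np.float64(0.053), np.float64(0.062), np.float64(0.068), np.float64(0.063), np.float64(0.059), np.float64(0.05)]
```

Call:
servo_tool(
  translation=[
    [-0.001,0.013,0.01],
    [-0.001,0.013,0.01],
    [0,0.013,0.011],
    [0,0.012,0.011],
    [0,0.012,0.011],
    [0.001,0.012,0.011],
    [0,0,0],
  ],
  turn=[
    [-0.013,0.002,0.031],
    [-0.013,0.002,0.031],
    [-0.013,0.002,0.031],
    [-0.013,0.002,0.031],
    [-0.013,0.002,0.031],
    [-0.013,0.002,0.031],
    [0,0,0],
  ],
)

```text
clock: 32.98
tool_pos: [0.6495, -0.2558, 0.1555]
eef_rot: [0.451, 0.875, 0.083, -0.156]
contact_force: [0.2, 0.6, -0.7]
opening: 0.598
finger_force: 0.0
```

```bash
python3 - <<'E'
from back import *
R=Rlev(.9,.35,1); g0=ST+[0,0,.09]
X=wp((g0,R,7)); print(cur()[:3,3],[round(clear(x)[0],3) for x in X][-1])
s=snap('wrist'); P=depthpts(s); L=(P-np.r_[SO,0])@B
k=(L[...,2]>.09)&(L[...,2]<.11)&(np.hypot(L[...,0]+.019,L[...,1]+.1165)<.016); q=L[k]
print(k.sum(),q.mean(0).round(4),cv2.minAreaRect(np.float32(q[:,:2]*1000)), np.percentile(q[:,2],90))
E
```

```text
tr [[-0.0, -0.0, 0.01], [-0.0, -0.0, 0.01], [-0.0, -0.0, 0.01], [-0.0, -0.0, 0.01], [-0.0, -0.0, 0.01], [-0.0, -0.0, 0.01], [-0.0, -0.0, 0.01]]
w [[0.0, -0.001, 0.001], [0.0, -0.001, 0.001], [0.0, -0.001, 0.001], [0.0, -0.001, 0.001], [0.0, -0.001, 0.001], [0.0, -0.001, 0.001], [0.0, -0.001, 0.001]]
dqmax/row 0.03 end [ 0.45  1.1  -0.18  1.17 -0.04  1.16  0.98] [ 0.636 -0.236  0.09 ] err [ 0.001  0.003 -0.   ]
[ 0.64947675 -0.25582523  0.15551986] 0.013
431 [-0.0189 -0.1163  0.0998] ((-18.74395751953125, -116.48556518554688), (11.864999771118164, 13.624588012695312), 38.75135040283203) 0.10127769521251773
```

Call:
servo_tool(
  translation=[
    [0,-0.0004,0.01],
    [0,-0.0004,0.01],
    [0,-0.0004,0.01],
    [0,-0.0004,0.01],
    [0,-0.0004,0.01],
    [0,-0.0004,0.01],
    [0,-0.0004,0.01],
    [0,0,0],
  ],
  turn=[
    [0,0,0],
    [0,0,0],
    [0,0,0],
    [0,0,0],
    [0,0,0],
    [0,0,0],
    [0,0,0],
    [0,0,0],
  ],
)

```text
clock: 34.02
tool_pos: [0.6327, -0.2385, 0.0899]
eef_rot: [0.452, 0.875, 0.083, -0.156]
contact_force: [-0.5, 0.1, -0.2]
opening: 0.598
finger_force: 0.0
```

Call:
servo_tool(
  translation=[
    [0,0,0],
    [0,0,0],
    [0,0,0],
    [0,0,0],
    [0,0,0],
    [0,0,0],
  ],
  turn=[
    [0,0,0],
    [0,0,0],
    [0,0,0],
    [0,0,0],
    [0,0,0],
    [0,0,0],
  ],
  grip=0,
  grip_force=30,
)

```text
clock: 34.78
tool_pos: [0.634, -0.2388, 0.0911]
eef_rot: [0.452, 0.875, 0.083, -0.155]
contact_force: [0.9, 1.2, 1.5]
opening: 0.132
finger_force: 30.0
```

```bash
cat > st.py <<'E'
from back import *
s=r.get_state(); C=cur(); y=C[:3,1]; psi=np.arctan2(y[1],y[0])-np.pi/2
print('n tool',round(SY-psi,3),'stage',((C[:3,3]-np.r_[SO,0])@B).round(4),'F',s['contact_force'].round(1),'M',s['moment'].round(2),'open',round(s['opening'],3),s['finger_force'],s['clock'], 'clear',round(clear(s['q'])[0],3))
# moment about stud axis from wrist sensor: try force at tcp
E
python3 st.py
```

```text
n tool 0.898 stage [-0.0198 -0.1164  0.0911] F [0.9 1.2 1.5] M [-0.13 -0.58 -0.03] open 0.132 30.00002682209015 34.775 clear 0.016
```

Call:
servo_tool(
  translation=[
    [-0.0001,0,0.0002],
    [-0.0001,0,0.0002],
    [-0.0001,0,0.0002],
    [-0.0001,0,0.0002],
    [-0.0001,0,0.0002],
    [-0.0001,0,0.0002],
    [-0.0001,0,0.0002],
    [0,0,0],
  ],
  turn=[
    [-0.034,0,0.094],
    [-0.034,0,0.094],
    [-0.034,0,0.094],
    [-0.034,0,0.094],
    [-0.034,0,0.094],
    [-0.034,0,0.094],
    [-0.034,0,0.094],
    [0,0,0],
  ],
)

```text
clock: 35.78
tool_pos: [0.6344, -0.2385, 0.0895]
eef_rot: [0.724, 0.667, 0.131, -0.12]
contact_force: [3.2, 1.4, -2.7]
opening: 0.135
finger_force: 30.0
```

```bash
python3 st.py
```

```text
n tool 1.597 stage [-0.0194 -0.1161  0.0895] F [ 3.2  1.4 -2.7] M [-0.28 -0.87 -0.3 ] open 0.135 30.00004298519343 35.775 clear 0.068
```

Call:
servo_tool(
  translation=[
    [-0.0001,0,0.0002],
    [-0.0001,0,0.0002],
    [0,0,0],
  ],
  turn=[
    [-0.034,0,0.094],
    [-0.017,0,0.047],
    [0,0,0],
  ],
)

```text
clock: 36.15
tool_pos: [0.6345, -0.2386, 0.0892]
eef_rot: [0.772, 0.611, 0.139, -0.11]
contact_force: [4.0, 1.9, -0.8]
opening: 0.128
finger_force: 30.0
```

```bash
python3 st.py
```

```text
n tool 1.746 stage [-0.0193 -0.1162  0.0892] F [ 4.   1.9 -0.8] M [-0.06 -0.98 -0.21] open 0.128 29.999899389222264 36.15 clear 0.062
```

Call:
servo_tool(
  translation=[
    [0,0,0.0001],
    [0,0,0.0001],
    [0,0,0],
  ],
  turn=[
    [-0.017,0,0.047],
    [-0.017,0,0.047],
    [0,0,0],
  ],
)

```text
clock: 36.52
tool_pos: [0.6344, -0.2386, 0.0891]
eef_rot: [0.802, 0.57, 0.144, -0.103]
contact_force: [5.9, 2.4, -1.2]
opening: 0.131
finger_force: 30.0
```

```bash
python3 st.py
```

```text
n tool 1.849 stage [-0.0193 -0.1162  0.0891] F [ 5.9  2.4 -1.2] M [-0.   -1.17 -0.19] open 0.131 29.99989994801581 36.525 clear 0.056
```

Call:
servo_tool(
  translation=[
    [0,0,0.0001],
    [0,0,0],
    [0,0,0],
  ],
  turn=[
    [-0.017,0,0.047],
    [0,0,0],
    [0,0,0],
  ],
)

```text
clock: 36.9
tool_pos: [0.6345, -0.2387, 0.0891]
eef_rot: [0.816, 0.55, 0.146, -0.1]
contact_force: [4.7, 1.8, -0.4]
opening: 0.133
finger_force: 30.0
```

```bash
python3 st.py
```

```text
n tool 1.899 stage [-0.0193 -0.1163  0.0891] F [ 4.7  1.8 -0.4] M [ 0.11 -1.16 -0.04] open 0.133 29.999870136380196 36.9 clear 0.051
```

Call:
servo_tool(
  translation=[
    [0,0,0],
    [0,0,0],
    [0,0,0],
  ],
  turn=[
    [0,0,0],
    [0,0,0],
    [0,0,0],
  ],
  grip=0.5,
)

```text
clock: 37.28
tool_pos: [0.6324, -0.2398, 0.0882]
eef_rot: [0.816, 0.55, 0.145, -0.1]
contact_force: [0.1, 0.3, -0.3]
opening: 0.446
finger_force: 0.0
```

Call:
servo_tool(
  translation=[
    [0,0,-0.01],
    [0,0,-0.02],
    [0,0,-0.02],
    [0,0,-0.02],
    [0,0,-0.01],
    [0,0,0],
  ],
  turn=[
    [0,0,0],
    [0,0,0],
    [0,0,0],
    [0,0,0],
    [0,0,0],
    [0,0,0],
  ],
)

```text
clock: 38.02
tool_pos: [0.6236, -0.2656, 0.1646]
eef_rot: [0.816, 0.55, 0.146, -0.099]
contact_force: [0.2, 0.7, -0.8]
opening: 0.499
finger_force: 0.0
```

```bash
python3 st.py; cat > top.py <<'E'
from back import *
for nm in ('wrist','side','top'):
    s=snap(nm); P=depthpts(s); L=(P-np.r_[SO,0])@B
    k=(L[...,2]>.085)&(L[...,2]<.11)&(np.hypot(L[...,0]+.019,L[...,1]+.1165)<.035); q=L[k]
    if k.sum()>5: print(nm,k.sum(),q.mean(0).round(4),cv2.minAreaRect(np.float32(q[:,:2]*1000)), np.percentile(q[:,2],90).round(4))
E
python3 top.py
```

```text
n tool 1.898 stage [-0.0286 -0.1438  0.1646] F [ 0.2  0.7 -0.8] M [-0.35  0.07  0.01] open 0.499 0.0 38.025 clear 0.079
wrist 387 [-0.0193 -0.1161  0.0977] ((-19.14192771911621, -116.01083374023438), (13.736128807067871, 11.895845413208008), 71.2947006225586) 0.0992
side 27 [-0.023  -0.1134  0.0948] ((-22.109527587890625, -114.39090728759766), (11.641439437866211, 14.481294631958008), 53.302433013916016) 0.0998
top 26 [-0.0224 -0.1137  0.0972] ((-22.272220611572266, -113.9752426147461), (12.926548957824707, 10.598243713378906), 80.29073333740234) 0.1012
```

```bash
python3 - <<'E'
from back import *
R=Rlev(1.9,.35,1); O=np.r_[SO,0]; fd=np.array([-.946,.323,0]); ax=np.array([-.019,-.1165,0])
pt=lambda uc,z: O+B@(ax+fd*uc+[0,0,z])
X=wp((pt(-.038,.165),R,4),(pt(-.038,.097),R,5),(pt(.02,.097),R,8),(pt(.04,.069),R,5)); print([round(clear(x)[0],3) for x in X],X[-1].round(2))
E
```

```text
tr [[0.007, 0.01, 0.002], [0.007, 0.01, 0.002], [0.007, 0.01, 0.002], [0.007, 0.01, 0.002], [-0.005, 0.0, 0.013], [-0.005, 0.0, 0.013], [-0.005, 0.0, 0.013], [-0.005, 0.0, 0.013], [-0.005, 0.0, 0.013], [-0.0, -0.007, -0.0], [-0.0, -0.007, -0.0], [-0.0, -0.007, -0.0], [-0.0, -0.007, -0.0], [-0.0, -0.007, -0.0], [-0.0, -0.007, -0.0], [-0.0, -0.007, -0.0], [-0.0, -0.007, -0.0], [-0.002, -0.004, 0.005], [-0.002, -0.004, 0.005], [-0.002, -0.004, 0.005], [-0.002, -0.004, 0.005], [-0.002, -0.004, 0.005]]
w [[-0.001, -0.001, 0.0], [-0.001, -0.001, 0.0], [-0.001, -0.001, 0.0], [-0.001, -0.001, 0.0], [-0.0, 0.0, 0.0], [-0.0, 0.0, 0.0], [-0.0, 0.0, 0.0], [-0.0, 0.0, 0.0], [-0.0, 0.0, 0.0], [-0.0, 0.0, 0.0], [-0.0, 0.0, 0.0], [-0.0, 0.0, 0.0], [-0.0, 0.0, 0.0], [-0.0, 0.0, 0.0], [-0.0, 0.0, 0.0], [-0.0, 0.0, 0.0], [-0.0, 0.0, 0.0], [-0.0, 0.0, 0.0], [-0.0, 0.0, 0.0], [-0.0, 0.0, 0.0], [-0.0, 0.0, 0.0], [-0.0, 0.0, 0.0]]
dqmax/row 0.03 end [ 0.52  0.99 -0.12  1.62 -0.44  0.61  0.44] [ 0.6   -0.226  0.068] err [ 0.002 -0.002 -0.001]
[np.float64(0.078), np.float64(0.069), np.float64(0.062), np.float64(0.056), np.float64(0.052), np.float64(0.052), np.float64(0.052), np.float64(0.052), np.float64(0.052), np.float64(0.053), np.float64(0.05), np.float64(0.049), np.float64(0.048), np.float64(0.048), np.float64(0.05), np.float64(0.052), np.float64(0.052), np.float64(0.05), np.float64(0.049), np.float64(0.049), np.float64(0.049), np.float64(0.049), np.float64(0.049)] [ 0.52  0.99 -0.12  1.62 -0.44  0.61  0.44]
```

Call:
servo_tool(
  translation=[
    [0.007,0.01,0.002],
    [0.007,0.01,0.002],
    [0.007,0.01,0.002],
    [0.007,0.01,0.002],
    [-0.005,0,0.013],
    [-0.005,0,0.013],
    [-0.005,0,0.013],
    [-0.005,0,0.013],
    [-0.005,0,0.013],
    [0,0,0],
  ],
  turn=[
    [0,0,0],
    [0,0,0],
    [0,0,0],
    [0,0,0],
    [0,0,0],
    [0,0,0],
    [0,0,0],
    [0,0,0],
    [0,0,0],
    [0,0,0],
  ],
  grip=0,
)

```text
clock: 39.42
tool_pos: [0.6698, -0.2534, 0.0944]
eef_rot: [0.816, 0.55, 0.145, -0.101]
contact_force: [0.5, 0.0, -0.1]
opening: 0.005
finger_force: 0.0
```

```bash
python3 st.py
```

```text
n tool 1.898 stage [ 0.0169 -0.129   0.0944] F [ 0.5  0.  -0.1] M [-0.35  0.11  0.01] open 0.005 0.0 39.425 clear 0.053
```

Call:
servo_tool(
  translation=[
    [0,-0.006,0],
    [0,-0.006,0],
    [0,-0.006,0],
    [0,-0.006,0],
    [0,-0.006,0],
    [0,-0.006,0],
    [0,-0.006,0],
    [0,-0.006,0],
    [0,0,0],
  ],
  turn=[
    [0,0,0],
    [0,0,0],
    [0,0,0],
    [0,0,0],
    [0,0,0],
    [0,0,0],
    [0,0,0],
    [0,0,0],
    [0,0,0],
  ],
)

```text
clock: 40.55
tool_pos: [0.6254, -0.2353, 0.0961]
eef_rot: [0.816, 0.55, 0.145, -0.101]
contact_force: [0.5, -0.0, -0.2]
opening: 0.002
finger_force: 0.2
```

```bash
python3 st.py; python3 - <<'E'
from back import *
O=np.r_[SO,0]; fd=np.array([-.946,.323,0]); ax=np.array([-.019,-.1165,0])
xl=np.array([-.323,-.946,0])
for nm in ('wrist','top','side'):
    s=snap(nm); L=(depthpts(s)-O)@B; g=s['img'].max(2)
    u=(L-ax)@fd; x=(L-ax)@xl
    k=(np.abs(x)<.009)&(u>-.01)&(u<.07)&(L[...,2]>.045)&(L[...,2]<.11)&(g<75)
    print(nm,k.sum(),[(round(float(a),3),round(float(b),3)) for a,b in sorted(zip(u[k],L[...,2][k]))[::max(1,k.sum()//8)]])
E
```

```text
n tool 1.898 stage [-0.0285 -0.1134  0.0961] F [ 0.5 -0.  -0.2] M [-0.32  0.03 -0.04] open 0.002 0.19371075555682182 40.55 clear 0.053
wrist 1142 [(-0.005, 0.106), (0.002, 0.102), (0.005, 0.099), (0.009, 0.099), (0.011, 0.101), (0.014, 0.104), (0.018, 0.102), (0.023, 0.104), (0.037, 0.083)]
top 23 [(-0.004, 0.109), (0.002, 0.11), (0.023, 0.088), (0.024, 0.08), (0.025, 0.079), (0.026, 0.073), (0.029, 0.088), (0.031, 0.085), (0.032, 0.078), (0.035, 0.085), (0.038, 0.087), (0.04, 0.087)]
side 63 [(-0.002, 0.1), (0.008, 0.105), (0.013, 0.106), (0.021, 0.083), (0.024, 0.093), (0.026, 0.097), (0.027, 0.109), (0.029, 0.105), (0.035, 0.086)]
```

Call:
servo_tool(
  translation=[
    [0,-0.006,0],
    [0,-0.006,0],
    [-0.0017,-0.005,0.0047],
    [-0.0017,-0.005,0.0047],
    [-0.0017,-0.004,0.0047],
    [-0.0017,-0.003,0.0047],
    [-0.0017,-0.001,0.0047],
    [-0.0005,0,0.0015],
    [0,0,0],
  ],
  turn=[
    [0,0,0],
    [0,0,0],
    [0,0,0],
    [0,0,0],
    [0,0,0],
    [0,0,0],
    [0,0,0],
    [0,0,0],
    [0,0,0],
  ],
)

```text
clock: 41.82
tool_pos: [0.5981, -0.224, 0.0706]
eef_rot: [0.816, 0.551, 0.145, -0.101]
contact_force: [-2.4, -0.7, 10.2]
opening: 0.005
finger_force: 4.6
```

```bash
python3 st.py
```

```text
n tool 1.898 stage [-0.0564 -0.1036  0.0706] F [-2.4 -0.7 10.2] M [0.17 0.31 0.15] open 0.005 4.623260194348404 41.825 clear 0.049
```

Call:
servo_tool(
  translation=[
    [-0.0007,0,0.0018],
    [-0.0007,0,0.0018],
    [0,0,0],
  ],
  turn=[
    [0,0,0],
    [0,0,0],
    [0,0,0],
  ],
)

```text
clock: 42.2
tool_pos: [0.5978, -0.2237, 0.0691]
eef_rot: [0.816, 0.551, 0.146, -0.101]
contact_force: [-7.9, -0.8, 25.1]
opening: 0.004
finger_force: 12.4
```

```bash
python3 st.py
```

```text
n tool 1.897 stage [-0.0567 -0.1033  0.0691] F [-7.9 -0.8 25.1] M [1.1  1.03 0.5 ] open 0.004 12.355162820877013 42.2 clear 0.049
```

Call:
servo_tool(
  translation=[
    [-0.0007,0,0.0018],
    [-0.0007,0,0.0018],
    [0,0,0],
  ],
  turn=[
    [0,0,0],
    [0,0,0],
    [0,0,0],
  ],
)

```text
clock: 42.58
tool_pos: [0.5976, -0.2233, 0.0677]
eef_rot: [0.815, 0.551, 0.147, -0.102]
contact_force: [-12.5, -0.8, 41.8]
opening: 0.002
finger_force: 20.8
```

```bash
python3 st.py
```

```text
n tool 1.896 stage [-0.057  -0.1029  0.0677] F [-12.5  -0.8  41.8] M [2.14 1.8  0.84] open 0.002 20.76417302942005 42.575 clear 0.049
```

Call:
servo_tool(
  translation=[
    [0.001,0,-0.004],
    [0.005,0,-0.014],
    [0.008,0,-0.022],
    [0.01,0,-0.028],
    [0.01,0,-0.028],
    [0,0,0],
  ],
  turn=[
    [0,0,0],
    [0,0,0],
    [0,0,0],
    [0,0,0],
    [0,0,0],
    [0,0,0],
  ],
)

```text
clock: 43.32
tool_pos: [0.5991, -0.2262, 0.1656]
eef_rot: [0.816, 0.551, 0.146, -0.099]
contact_force: [-0.3, 0.2, -0.3]
opening: 0.006
finger_force: 0.0
```

```bash
cat > fold.py <<'E'
from back import *
O=np.r_[SO,0]; fd=np.array([-.946,.323,0]); ax=np.array([-.019,-.1165,0]); xl=np.array([-.323,-.946,0])
print(cur()[:3,3],r.get_state()['contact_force'])
for nm in ('wrist','top','side'):
    s=snap(nm); L=(depthpts(s)-O)@B; g=s['img'].max(2)
    u=(L-ax)@fd; x=(L-ax)@xl; z=L[...,2]
    k=(np.abs(x)<.006)&(u>-.015)&(u<.075)&(z>.025)&(z<.09)
    print(nm,k.sum(),[(round(float(a),3),int((k&(np.abs(u-a)<.004)).sum()),round(float(np.median(z[k&(np.abs(u-a)<.004)])),4)) for a in np.arange(-.01,.07,.008) if (k&(np.abs(u-a)<.004)).sum()>1])
    k=(z>.032)&(z<.06)&(L[...,0]>-.11)&(L[...,0]<-.06)&(np.abs(L[...,1])<.02)&(g<80)
    if k.sum()>20: print('  handle',k.sum(),cv2.minAreaRect(np.float32(L[k][:,:2]*1000)))
    k=(z>.012)&(z<.03)&(np.abs(L[...,0])<.05)&(np.abs(L[...,1])<.07)&(s['img'].min(2)>110); print('  floor',k.sum(),np.median(z[k]).round(4) if k.any() else 0)
E
python3 fold.py
```

```text
[ 0.59908452 -0.22623956  0.16559415] [-0.30285782  0.23083877 -0.28560805]
wrist 422 [(-0.01, 36, 0.0292), (-0.002, 152, 0.0487), (0.006, 180, 0.0466), (0.014, 54, 0.0463)]
  handle 1005 ((-82.37565612792969, -3.4954705238342285), (44.66902542114258, 9.838445663452148), 1.0587737560272217)
  floor 11734 0.0187
top 67 [(0.022, 4, 0.0482), (0.03, 14, 0.0491), (0.038, 18, 0.05), (0.046, 13, 0.0508), (0.054, 17, 0.049)]
  handle 83 ((-83.41394805908203, -1.9470558166503906), (44.66643142700195, 10.292352676391602), 0.4120897948741913)
  floor 1020 0.0193
side 89 [(-0.002, 6, 0.0492), (0.006, 16, 0.0474), (0.014, 11, 0.0445), (0.022, 10, 0.0465), (0.03, 9, 0.0478), (0.038, 9, 0.0476), (0.046, 10, 0.051), (0.054, 16, 0.0486), (0.062, 2, 0.0479)]
  handle 80 ((-84.48126220703125, 0.9829163551330566), (45.66426086425781, 10.403059005737305), 3.608630895614624)
  floor 956 0.0194
```

```bash
python3 -c "
from plant import r
print(r.finish_job())"
```

```text
the job is handed in; nothing more can be done
None
```

I handed the job in at about 43 s of the 67 s allowed; the system returned no verdict. By my last depth readings the tray sat home against the fence and stud. The nut was turned to about 1.9 rad, the lever was folded to about 1.5 rad, and the arm was clear. All five parts were in the tray when last viewed, before the nut was turned, and I had no direct reading of the foot's force on the ear.

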